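# Clamp a maple peg in the V-block jig

### The job

Take the maple peg from its low plywood rest and lay it in the two steel V-blocks of the marking jig with its plain foot towards the brass stop, then, with the strap still open, slide it gently along the Vs until the foot is pressed lightly but definitely against the stop. Then swing the steel strap over by its black handle and press it down gently until its sprung rubber pad is about half pressed in and holds the peg by itself, and let go. Do not ram the stop or bottom the pad hard, and leave the other things on the shelf where they are.

Things in the scene. Friction and masses are not known exactly. Their poses are not given: they have to be found in the camera images.
- peg: loose turned maple peg, 50 to 115 g, 170 mm long: cylinder 24 mm in diameter with a wider head (32 mm in diameter, 16 mm long) at one end. Origin on its axis at mid-length; y runs along the peg towards the plain foot (foot face at y = +85 mm, head's end face at y = -85, head's inner face at y = -69). It starts lying level in the rest, axis 40 mm above the shelf
- peg_foot (a point): centre of the peg's flat foot face, axes as the peg's
- rest: fixed low plywood rest under the peg: base plate 70 x 130 x 8 mm, two small V supports at y = -52 and +52 mm (14 mm wide), free space between them. Origin at the centre of its underside, y along the peg
- cradle: fixed aluminium and steel marking jig, base plate 145 x 235 x 12 mm. Origin at the centre of its underside, z = 0 at the shelf; y runs along the V-blocks towards the stop, x towards the strap's hinge (the side away from the robot). Beyond y = 94 mm stands the stop block, 30 mm wide in x and 64 mm tall
- v_mid (a point): middle of the axis of a seated peg, between the V-blocks: x = 0, y = 0, z = 50 mm of the jig, axes as the jig's. The two 90 degree V-blocks, each 20 mm wide along y, are centred at y = -50 and +50 mm, with 80 mm free between them above the base plate; V edges at z = 52 mm, 19 mm either side. A seated peg's head hangs out beyond y = -60 mm
- stop: round brass stop with a 3 mm black rubber face, 22 mm in diameter; origin at the centre of the face that the foot must meet, axes as the jig's, the face looks to -y. Set somewhere from y = 76 to 88 mm of the jig, at x = 0, z = 50 mm. The rubber gives 1 mm per 10 N, 2 mm at most. Meet it slowly (20 mm/s or less) and press with 2 to 6 N; more than 18 N spoils its setting
- strap (a joint): angle (rad) of the steel clamp strap about its hinge: 0 is level over the peg, positive is open; it starts at 2.3 to 2.6, leaning back away from the peg; range -0.3 to 2.7. The hinge is stiff (0.8 N m of friction, about 8 N at the handle), so the strap stays where it is left
- strap_hinge (a point): point on the strap's hinge axis, at x = 50, y = 50, z = 76 mm of the jig; the hinge axis runs along the jig's y. At angle q the handle's axis is at x = 50 - 100 cos q, z = 76 + 100 sin q mm of the jig. Axes turn with the strap
- strap_handle (a point): grip point on the handle: a round black bar 12 mm in diameter, parallel to the hinge axis and 100 mm from it, sticking out sideways from the strap's free end, from y = 57 to 105 mm of the jig; this point is at y = 85 mm. The strap itself is 14 mm wide (y = 43 to 57 mm)
- clamp_pad: dark sleeve on the strap, origin on its centre line 50 mm from the hinge, with the black rubber pad (19 mm in diameter) under it. The pad is sprung (2.5 N/mm, 5 mm of travel, then solid), its screw is at an unknown setting: it meets the peg at a strap angle between about -0.05 and +0.25 rad, found by feel. The handle feels half the pad's force plus hinge friction. Aim at 5 to 8 N, never over 20 N
- cup: loose copper measuring cup, 72 mm across, 50 mm tall, with a handle; leave alone
- bowl: loose stoneware pinch bowl, 96 mm across, 42 mm tall, with the two marbles in it; leave alone
- marble0_center (a point): centre of an amber glass marble 16 mm in diameter, in the bowl; leave alone
- marble1_center (a point): centre of the other amber glass marble, in the bowl; leave alone
- tin: loose red lacquered tin, 75 mm across, 66 mm tall; leave alone
- dimple_block: loose wooden block 90 x 50 x 22 mm with three dark dimples; leave alone
Mind the look-alikes: they are no part of the job. Of the things shaped like the peg, the wooden one is meant.

How it is judged:
By the outcome, as a careful person would: the job done as asked, in the order asked, and still so for the second after the job is handed in, with the robot touching nothing.
It also fails if it takes over 72 s, if anything falls off the work surface, if the arm or the gripper's body presses on something with over 40 N, if the wrist force passes 120 N, or if a joint passes its speed limit or range.

### The arm

A 7-joint arm with a two-finger parallel gripper is mounted at the origin on the work surface. World frame = base frame: x ahead of the robot, y to its left, z up, the work surface at z = 0. Lengths are in mm, angles in rad, forces in N, time in s.
With the tool pointing down it reaches from about 350 to 900 mm from the base axis. Payload 7.2 kg.
Tool frame: the origin (TCP) lies on the mounting face of the last link; the fingertips stand 182 mm ahead of it and the grasp point (between the pads) lies 163 mm ahead of it; z points along the fingers, x is the direction in which the jaws open and shut, and the axes are right-handed (so a half turn about z gives the same grasp; the last joint's range is limited). The gripper opens to 88 mm and grips with 3 to 60 N. Pads are 20 mm wide; open, the fingers measure 115 mm over their backs; the gripper's body (75 mm by 178 mm) begins 61 mm behind the grasp point.
Start: joints at [-1.369, 0.411, -0.013, 1.596, 0.006, 1.134, -0.082], TCP at [166.595, 602.386, 404.653] pointing down, gripper open.
Joint ranges: [-2.95, 2.95], [-0.29, 1.99], [-1.47, 1.44], [0.14, 2.54], [-1.03, 4.17], [0.13, 1.85], [-2.86, 2.86]. Speed limits (rad/s): [2.39, 2.39, 3.01, 3.01, 3.14, 3.14, 3.14].

### API

Orientations are given as [roll, pitch, yaw] about the fixed x, y, z axes, in that order (R = Rz(yaw) Ry(pitch) Rx(roll)).
In Python, from plant import arm, grab_frame, get_calibration, nets gives the robot as it stands.
- The arm moves only by the tool play_rows, never from a script. Its argument "moves" is a list that holds one entry, the list of rows, each a list of 7 numbers: the gripper command: -1 is shut, 1 is fully open, values between are in proportion, then the shift along the world's x, y, z in units of 25 mm (1.0 is 25 mm), then the turn, a rotation vector about the world's x, y, z in units of 5 degrees (1.0 is 5 degrees). In form: [[[claw, x, y, z, rx, ry, rz], ...]]. A call has 1 to 10 rows; each row shifts and turns the pose as measured when the row begins; what a row does not reach is not made up. A row lasts 1/8 s, in which the tool goes at most 62.5 mm and 10.7 degrees, less where a joint would pass 70% of its speed; a pose out of reach is approached as far as the arm can. A call is refused whole if a number of a shift passes 1 or a number of a turn 1, either way. A call with a gripper value outside its range is refused whole. The fingers move at their own pace and stop on an object; "squeeze" is the grip in N (left out, the last holds). Time passes only in rows, so rows that do not move let the fingers close. It gives the time, the measured TCP pose, the force and the opening at its end, in the units of the state.
- arm.get_state(): the state, without advancing time (a new reading comes with each control period).
- grab_frame(name): name is "side" or "top" or "wrist"; returns (picture, depth): 480x640x3 uint8, red, green, blue; 480x640 float32, mm along the optical axis (not along the pixel's ray), 0 where there is no reading.
- get_calibration(name): a dict with "vfov" (degrees; the focal length in pixels is half the picture's height over the tangent of half this angle, whatever the lens; pixels are square), "cx", "cy" (the principal point, pixels), "rvec" (rotation vector, rad) and "tvec" (3), from world to camera coordinates, as OpenCV has them. Camera axes: x right, y down, z forward; pixel columns grow to the right and rows downward; lengths in mm; the calibration is good to about 2 mm. A picture is of the moment at which its call begins: read the wrist's pose just before it. get_calibration takes no time and is no camera call; for the wrist camera it gives the pose at the moment of the call.
- arm.job_done(): hands the job in, once; it reports no verdict.
Trained networks look in the newest picture that a camera, given by its name, has taken for a name from the list of things; names that differ only in an ending like _2 or _b are one class to them, and where a whole thing is asked for, a point or a joint stands for the part that bears it (a point fixed in the world has none). Each returns a list of dicts, best first, with "confidence" (0 to 1); they miss things now and then, are a little off and sometimes report something else, mostly with a low value. They report only what shows in the picture. A call takes as long as a camera call. They do not tell look-alikes from the thing itself.
- nets.look_for(thing, camera): "bbox" ([centre column, centre row, width, height] as shares, 0 to 1, of the picture: columns of its width, rows of its height, round what is visible of it).
- nets.mark_of(thing, camera): "xy" ([column, row] as shares, 0 to 1, of the picture: columns of its width, rows of its height: a listed point, or the origin of a listed thing).
The state is a dict: "time_s": time; "qpos": joint angles; "joint_vel": joint speeds; "joint_torque": joint torques, N m; "tcp_pos": TCP position; "tcp_rot": TCP orientation; "force": force on the tool from outside, world axes, zero at the start; "moment": the same for the moment, N m; "grip_width": opening from 0.0 (shut) to 1.0 (fully open).
Only numpy, scipy, OpenCV 4.12 (cv2) and the standard library are available. Lean on these libraries where they do the work, as an engineer would, in place of code of your own. Each camera call takes 0.05 s, during which the arm holds its last target.

## Working session

There is one attempt and no reset: what is moved stays moved. The work goes in short steps, Python scripts to look and compute and a tool call to move; the robot and the scene stay as the last step left them, time stands still between calls to the robot, and variables do not carry over. Pictures are saved under pics/ and viewed, and the job is handed in when it is done.

Besides the shell and the picture viewer there is one more tool, called after ">>>" by a JSON object that holds its "op" and its "data", one argument or row to a line. play_rows: Moves the arm, as the interface text tells. Its arguments: {"type":"object","properties":{"moves":{"type":"array"},"squeeze":{"type":"number"}},"required":["moves"]}

```bash
mkdir -p pics; cat > h.py <<'E'
import numpy as np, cv2
from plant import arm, grab_frame, get_calibration, nets
def K(c,h=480):
    f=h/2/np.tan(np.radians(c["vfov"])/2); return f,c["cx"],c["cy"]
def cam(name):
    c=get_calibration(name); R,_=cv2.Rodrigues(np.array(c["rvec"],float)); return c,R,np.array(c["tvec"],float).ravel()
def unproj(name,u,v,d,C=None):
    c,R,t=C or cam(name); f,cx,cy=K(c)
    p=np.stack([(np.asarray(u)-cx)/f*d,(np.asarray(v)-cy)/f*d,d*np.ones_like(np.asarray(u,float))],-1)
    return (p-t)@R
def onz(name,u,v,z,C=None):
    c,R,t=C or cam(name); f,cx,cy=K(c)
    r=np.array([(u-cx)/f,(v-cy)/f,1])@R; o=-R.T@t
    return o+r*(z-o[2])/r[2]
def proj(name,P,C=None):
    c,R,t=C or cam(name); f,cx,cy=K(c)
    q=np.asarray(P)@R.T+t; return np.stack([q[...,0]/q[...,2]*f+cx,q[...,1]/q[...,2]*f+cy],-1)
def save(n,im): cv2.imwrite("pics/"+n+".png",im[:,:,::-1])
E
python3 - <<'E'
from h import *
s=arm.get_state(); print({k:np.round(v,3) for k,v in s.items()})
for n in ("top","side","wrist"):
    c=get_calibration(n); print(n,c)
    im,d=grab_frame(n); save(n+"0",im); np.save(n+"0.npy",d)
    if n!="wrist":
      for th in ("peg","peg_foot","rest","cradle","v_mid","stop","strap_hinge","strap_handle","clamp_pad"):
        r=nets.mark_of(th,n)
        print(th,[(round(x["confidence"],2),round(x["xy"][0]*640),round(x["xy"][1]*480)) for x in r[:3]])
E
```

```text
{'time_s': np.float64(0.0), 'qpos': array([-1.369,  0.412, -0.013,  1.597,  0.006,  1.134, -0.082]), 'joint_vel': array([ 0.001,  0.001, -0.   ,  0.   , -0.   ,  0.   ,  0.   ]), 'joint_torque': array([ 0.0000e+00, -5.8794e+01,  6.4200e-01, -2.9108e+01, -5.4000e-02,
        1.8000e-02,  0.0000e+00]), 'tcp_pos': array([166.548, 602.175, 403.818]), 'tcp_rot': array([3.141e+00, 2.000e-03, 1.301e+00]), 'force': array([ 0.037,  0.136, -0.085]), 'moment': array([ 0.079, -0.054,  0.008]), 'grip_width': np.float64(1.001)}
top {'vfov': 42.290137051576, 'cx': 321.07684087727563, 'cy': 238.2906619958294, 'rvec': array([ 2.19228149, -2.13823667,  0.13739431]), 'tvec': array([  40.49259163,  580.74693201, 1353.83090782])}
peg [(0.86, 452, 335), (0.78, 425, 191), (0.61, 452, 259)]
peg_foot [(0.79, 395, 205), (0.75, 245, 291), (0.73, 413, 252)]
rest [(0.63, 451, 262)]
cradle [(0.71, 282, 279)]
v_mid [(0.79, 281, 279), (0.69, 359, 169)]
stop [(0.39, 247, 287)]
strap_hinge [(0.65, 254, 265), (0.59, 278, 281)]
strap_handle [(0.62, 230, 224)]
clamp_pad [(0.63, 249, 240), (0.48, 312, 180)]
side {'vfov': 44.53032688890128, 'cx': 329.9687770014214, 'cy': 235.34734749050403, 'rvec': array([ 2.35978815, -0.47852812,  0.16453115]), 'tvec': array([-507.47922548,  273.83265183, 1066.09313783])}
peg [(0.77, 289, 427), (0.74, 440, 334), (0.57, 377, 380)]
peg_foot [(0.82, 295, 474), (0.81, 360, 340), (0.71, 405, 316)]
rest [(0.97, 375, 391), (0.72, 356, 341), (0.37, 256, 215)]
cradle [(0.86, 274, 252)]
v_mid [(0.8, 275, 235)]
stop [(0.4, 254, 212)]
strap_hinge [(0.63, 279, 205)]
strap_handle [(0.73, 302, 163), (0.67, 395, 242)]
clamp_pad [(0.44, 301, 187), (0.39, 274, 255), (0.35, 378, 390)]
wrist {'vfov': 65.58446038209146, 'cx': 318.8047664077357, 'cy': 239.0854888376277, 'rvec': array([-2.2948348 , -1.74536216, -0.27164509]), 'tvec': array([-625.07635177,  -35.9225707 ,  392.7249418 ])}
```

View pics/top0.png

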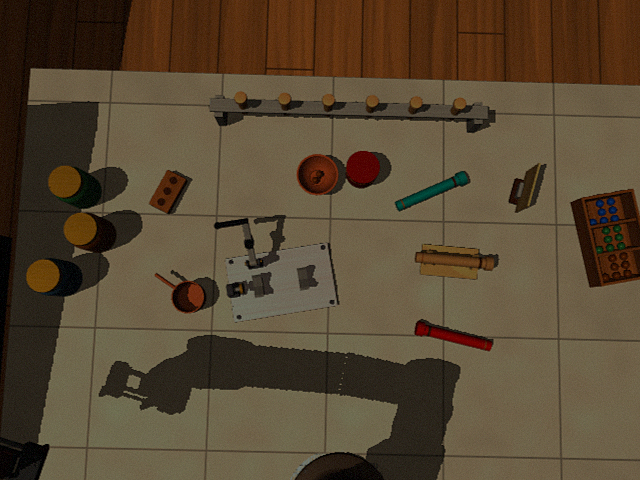

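View pics/side0.png

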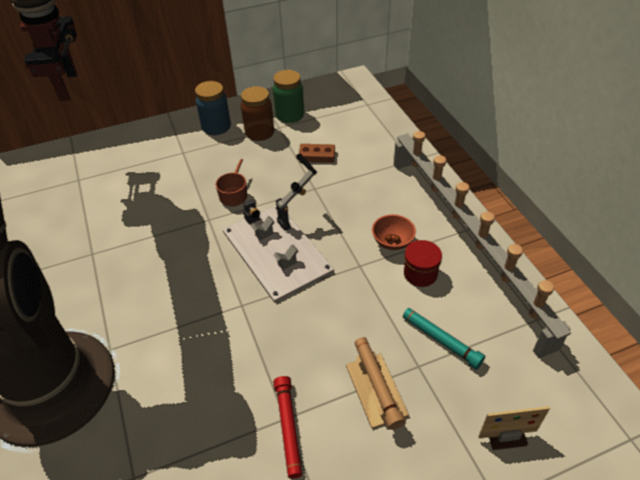

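View pics/wrist0.png

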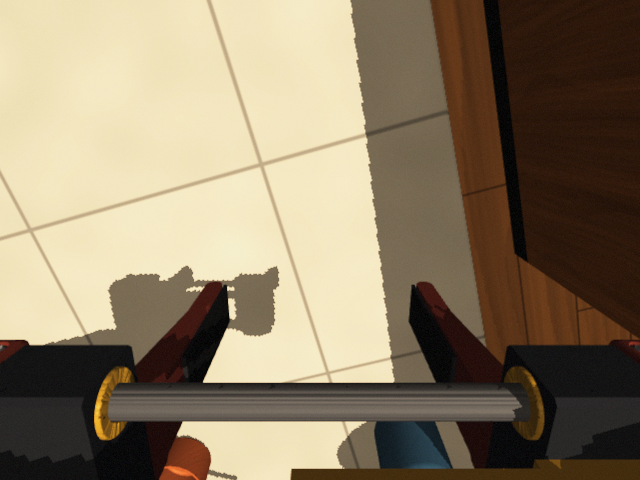

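The top view shows the wooden peg at about (452,259) in its rest, with its foot at the left near (416,257). The jig is at (282,280), its stop on the left at (236,288), and the strap's black handle is at (230,224). The teal and red pegs are look-alikes.

```bash
python3 - <<'E'
from h import *
for n,pts in (("top",dict(peg_net=(452,259,40),foot=(416,257,40),headend=(495,263,40),vmid=(281,279,50),stop=(247,287,50),handle=(230,224,140),hinge=(254,265,76),c1=(225,259,12),c2=(327,244,12),c3=(338,304,12),c4=(233,321,12))),("side",dict(peg=(377,380,40),foot=(360,340,40),head=(395,418,40),vmid=(275,235,50),hinge=(279,205,76),stop=(254,212,50)))):
    d=np.load(n+"0.npy"); C=cam(n)
    for k,(u,v,z) in pts.items():
        p=onz(n,u,v,z,C); q=unproj(n,u,v,d[v,u],C)
        print(n,k,np.round(p),"depth:",np.round(q))
# top depth: wood peg points higher than 35 mm in region
d=np.load("top0.npy");C=cam("top")
v,u=np.mgrid[235:285,405:505]; P=unproj("top",u,v,d[v,u],C)
m=(P[...,2]>42)&(P[...,2]<70); Q=P[m]; c=Q.mean(0); U,S,V=np.linalg.svd(Q[:,:2]-c[:2],full_matrices=False)
print("peg",len(Q),c,V[0],((Q[:,:2]-c[:2])@V[0]).min(),((Q[:,:2]-c[:2])@V[0]).max())
# jig plate
v,u=np.mgrid[230:330,215:350]; P=unproj("top",u,v,d[v,u],C)
m=(P[...,2]>6)&(P[...,2]<25); Q=P[m][:,:2].astype(np.float32)
print(cv2.minAreaRect(Q), len(Q))
E
```

```text
top peg_net [ 540. -237.   40.] depth: [ 539. -234.   53.]
top foot [ 542. -157.   40.] depth: [ 542. -156.   43.]
top headend [ 533. -333.   40.] depth: [ 537. -345.   -1.]
top vmid [486. 141.  50.] depth: [488. 143.   6.]
top stop [466. 214.  50.] depth: [468. 218.  14.]
top handle [592. 245. 140.] depth: [592. 245. 139.]
top hinge [513. 198.  76.] depth: [513. 198.  80.]
top c1 [529. 271.  12.] depth: [530. 272.   1.]
top c2 [569.  41.  12.] depth: [569.  41.  15.]
top c3 [435.  13.  12.] depth: [435.  13.  -1.]
top c4 [391. 247.  12.] depth: [391. 248.   2.]
side peg [ 539. -240.   40.] depth: [ 537. -244.   49.]
side foot [ 546. -155.   40.] depth: [ 543. -160.   49.]
side head [ 536. -315.   40.] depth: [ 533. -320.   54.]
side vmid [485. 146.  50.] depth: [493. 178.  14.]
side hinge [516. 202.  76.] depth: [515. 198.  80.]
side stop [465. 229.  50.] depth: [464. 223.  56.]
peg 790 [ 536.8311118  -244.16978566   49.00401562] [-0.06712975 -0.99774425] -88.85276192252174 82.35489662969141
((487.6556701660156, 140.21653747558594), (223.4934844970703, 301.8634338378906), 1.367218255996704) 5781
```

```bash
python3 - <<'E'
from h import *
from scipy.spatial.transform import Rotation as Ro
s=arm.get_state(); c,R,t=cam("wrist"); T=Ro.from_euler("xyz",s["tcp_rot"]).as_matrix()
o=-R.T@t; print("cam",o, "in tool",T.T@(o-s["tcp_pos"])); print("cam axes in tool (cols)\n",np.round(T.T@R.T,3)); print(np.round(T,3))
E
```

```text
cam [ 84.85289145 625.1818347  384.95417017] in tool [  0.17032122 -84.84576202  19.69426934]
cam axes in tool (cols)
 [[ 1.    -0.001 -0.   ]
 [ 0.001  0.953  0.304]
 [ 0.    -0.304  0.953]]
[[ 0.266  0.964  0.   ]
 [ 0.964 -0.266  0.   ]
 [ 0.    -0.    -1.   ]]
```

>>> {"op": "play_rows", "data": {
  "moves": [
    [[1, 0.8, -1, 0, 0, 0, -0.9], [1, 0.8, -1, 0, 0, 0, -0.9], [1, 0.8, -1, 0, 0, 0, -0.9], [1, 0.8, -1, 0, 0, 0, -0.9], [1, 0.8, -1, 0, 0, 0, -0.9], [1, 0.8, -1, 0, 0, 0, -0.9], [1, 0.8, -1, 0, 0, 0, -0.9], [1, 0.8, -1, 0, 0, 0, -0.9], [1, 0.8, -1, 0, 0, 0, -0.9], [1, 0.8, -1, 0, 0, 0, -0.9]]
  ]
}}

```text
time_s: 2.3
tcp_pos: [374.2, 340.7, 404.7]
tcp_rot: [-3.14, -0.002, 0.479]
force: [0.4, -0.3, 0.0]
grip_width: 1.002
```

>>> {"op": "play_rows", "data": {
  "moves": [
    [[1, 0.44, -0.92, 0, 0, 0, -0.35], [1, 0.44, -0.92, 0, 0, 0, -0.35], [1, 0.44, -0.92, 0, 0, 0, -0.35], [1, 0.44, -0.92, 0, 0, 0, -0.35], [1, 0.44, -0.92, 0, 0, 0, -0.35], [1, 0.44, -0.92, 0, 0, 0, -0.35], [1, 0.44, -0.92, 0, 0, 0, -0.35], [1, 0.44, -0.92, 0, 0, 0, -0.35], [1, 0.44, -0.92, 0, 0, 0, -0.35], [1, 0.44, -0.92, 0, 0, 0, -0.35]]
  ]
}}

```text
time_s: 3.55
tcp_pos: [491.4, 94.2, 404.8]
tcp_rot: [-3.14, -0.002, 0.152]
force: [0.6, 0.7, 1.0]
grip_width: 0.997
```

```bash
python3 - <<'E'
from h import *
C=cam("wrist"); im,d=grab_frame("wrist"); save("w1",im); np.save("w1.npy",d); import pickle; pickle.dump(C,open("w1.pkl","wb"))
for th,z in (("v_mid",50),("stop",50),("strap_hinge",76),("strap_handle",140)):
    r=nets.mark_of(th,"wrist")
    print(th,[(round(x["confidence"],2),round(x["xy"][0]*640),round(x["xy"][1]*480),np.round(onz("wrist",x["xy"][0]*640,x["xy"][1]*480,z,C))) for x in r[:2]])
s=arm.get_state(); print(s["time_s"],s["tcp_pos"],s["tcp_rot"])
E
```

```text
v_mid [(0.72, 317, 163, array([483., 143.,  50.]))]
stop [(0.57, 309, 63, array([464., 221.,  50.])), (0.41, 314, 155, array([479., 149.,  50.]))]
strap_hinge [(0.73, 378, 100, array([522., 200.,  76.]))]
strap_handle [(0.97, 529, 28, array([593., 248., 140.]))]
3.8 [490.72233331  96.08468731 404.67377927] [-3.13931261e+00 -1.78510488e-03  1.54182431e-01]
```

View pics/w1.png

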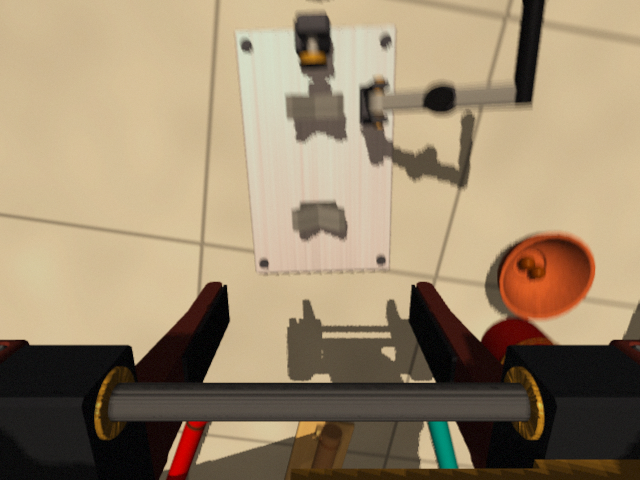

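The plate corners show clearly at (237,31), (395,26), (388,269) and (258,272). The V-blocks are at about (316,113) and (320,219), and the brass stop face at about (313,66).

```bash
python3 - <<'E'
from h import *
import pickle; C=pickle.load(open("w1.pkl","rb")); d=np.load("w1.npy")
co=np.array([onz("w",u,v,12,C) for u,v in ((237,31),(395,26),(388,269),(258,272))]); print(np.round(co,1), co.mean(0))
yd=(co[0]+co[1]-co[2]-co[3])[:2]; print(np.linalg.norm(yd)/2, np.linalg.norm(co[1]-co[0]),np.linalg.norm(co[2]-co[3]))
yaw=np.arctan2(-yd[0],yd[1]); print("yaw",yaw)
xd=(co[1]+co[2]-co[0]-co[3])[:2]; print(np.arctan2(xd[1],xd[0]))
sc=np.array([onz("w",u,v,12,C) for u,v in ((246,46),(385,41),(381,260),(264,263))]); print("screws",sc.mean(0))
o=co.mean(0)[:2]
im=cv2.imread("pics/w1.png")
def J(p,yaw=yaw): c,s=np.cos(yaw),np.sin(yaw); return np.array([o[0]+c*p[0]-s*p[1],o[1]+s*p[0]+c*p[1],p[2]])
for p in [(-19,60,52),(19,60,52),(-19,40,52),(19,40,52),(-19,-40,52),(19,-40,52),(-19,-60,52),(19,-60,52),(0,82,50),(0,82,61),(50,50,76),(124,85,143)]:
    q=proj("w",J(p),C); print(p,np.round(q,1)); cv2.circle(im,tuple(int(round(x)) for x in q),1,(0,0,255),-1)
cv2.imwrite("pics/w1b.png",cv2.resize(im[0:290,220:560],None,fx=2,fy=2,interpolation=cv2.INTER_NEAREST)[:600])
# column profile along stop
P=unproj("w",np.full(45,313),np.arange(35,80),d[35:80,313],C); 
c,s=np.cos(yaw),np.sin(yaw)
for r,p,px in list(zip(range(35,80),P,im[35:80,313]))[::2]: print(r,np.round([c*(p[0]-o[0])+s*(p[1]-o[1]),-s*(p[0]-o[0])+c*(p[1]-o[1]),p[2]],1),px)
E
```

```text
[[395.1 242.4  12. ]
 [533.7 267.6  12. ]
 [575.6  38.4  12. ]
 [437.3  13.9  12. ]] [485.45190105 140.60769884  12.        ]
232.66457697249731 140.90618395727066 140.47485427947095
yaw 0.1817022133788354
0.1776356386216568
screws [485.06194407 139.7265439   12.        ]
(-19, 60, 52) [295.1  93.7]
(19, 60, 52) [340.6  92.3]
(-19, 40, 52) [296.3 118.9]
(19, 40, 52) [340.9 117.5]
(-19, -40, 52) [300.5 210.6]
(19, -40, 52) [342.  209.3]
(-19, -60, 52) [301.5 231.5]
(19, -60, 52) [342.2 230.3]
(0, 82, 50) [317.   64.5]
(0, 82, 61) [317.   62.5]
(50, 50, 76) [382.2 102.5]
(124, 85, 143) [530.4  28.6]
35 [ -2.5 102.5  56.4] [38 44 48]
37 [ -2.5 101.3  55.4] [54 64 70]
39 [ -2.6 100.   54.7] [ 82  96 105]
41 [-2.6 98.4 55.7] [100 117 130]
43 [-2.7 97.  55.6] [120 143 157]
45 [-2.8 95.8 54.3] [127 150 167]
47 [-2.8 94.1 55.7] [129 153 168]
49 [-2.8 92.8 54.6] [121 150 169]
51 [-2.8 90.1 62.3] [108 148 180]
53 [-2.9 89.  60.4] [ 87 144 189]
55 [-3.  87.6 60.4] [ 57 140 196]
57 [-3.  86.1 60.8] [ 27 130 194]
59 [-3.1 84.7 60.3] [ 26 109 169]
61 [-3.1 83.2 60.8] [ 20  87 135]
63 [-3.2 82.2 57.5] [17 59 91]
65 [-3.3 82.3 45.7] [20 21 22]
67 [-3.7 85.  12. ] [37 43 48]
69 [-3.7 83.4 11.4] [53 60 69]
71 [-3.8 81.6 12.3] [68 78 89]
73 [-3.9 80.1 11.3] [76 89 99]
75 [-3.9 78.2 12.7] [75 84 98]
77 [-4.  76.5 12.5] [ 79  89 101]
79 [-4.  74.9 12.2] [ 77  86 100]
```

View pics/w1b.png

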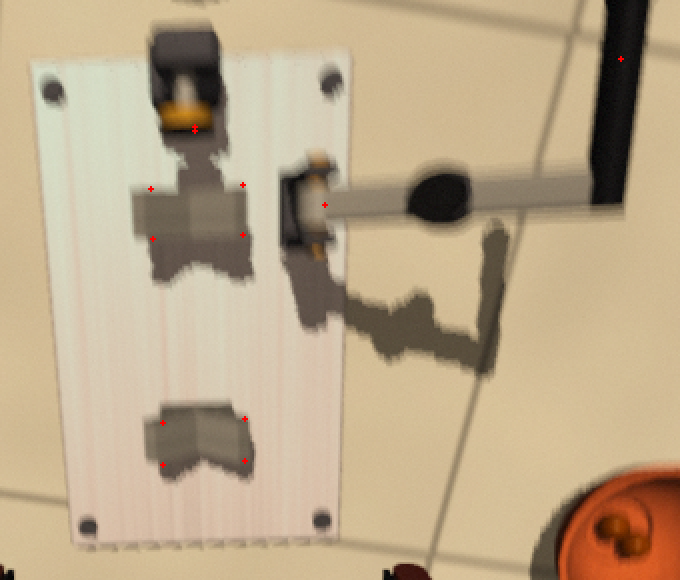

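```bash
cat >> h.py <<'E'
OJ=np.array([485.45,140.6]); YJ=0.180
def toJ(P,o=None,yaw=None):
    o=OJ if o is None else o; yaw=YJ if yaw is None else yaw
    c,s=np.cos(yaw),np.sin(yaw); D=np.asarray(P,float).copy(); x=D[...,0]-o[0]; y=D[...,1]-o[1]
    D[...,0]=c*x+s*y; D[...,1]=-s*x+c*y; return D
E
python3 - <<'E'
from h import *
import pickle; C=pickle.load(open("w1.pkl","rb")); d=np.load("w1.npy")
v,u=np.mgrid[0:290,220:420]; P=toJ(unproj("w",u,v,d[v,u],C))
for a,b in ((42,58),(-58,-42)):
    m=(P[...,1]>a)&(P[...,1]<b)&(abs(P[...,0])<35)
    Q=P[m]; 
    print("band",a,b)
    for x in np.arange(-28,27,3):
        k=abs(Q[:,0]-x)<1.5
        if k.any(): print(x,round(float(np.median(Q[k,2])),1),k.sum(),end="; ")
    print()
m=(P[...,2]>30)&(abs(P[...,0]+2)<35)&(P[...,1]>-75)&(P[...,1]<70); Q=P[m]
for r in (0,1): 
    k=Q[:,1]>0 if r else Q[:,1]<0; print(np.percentile(Q[k],[1,50,99],axis=0).round(1))
m=(P[...,2]>55)&(abs(P[...,0]+2)<20)&(P[...,1]>70); Q=P[m]; print("stop x",np.percentile(Q,[1,50,99],axis=0).round(1))
m=(P[...,2]>9)&(P[...,2]<15);Q=P[m][:,:2].astype(np.float32); print(cv2.minAreaRect(Q))
E
```

```text
band 42 58
-28 48.2 59; -25 50.8 69; -22 51.0 77; -19 48.1 73; -16 45.0 72; -13 42.1 73; -10 39.1 65; -7 35.7 70; -4 34.3 64; -1 36.7 62; 2 40.1 70; 5 42.8 58; 8 45.7 78; 11 49.1 74; 14 51.5 67; 17 50.3 71; 20 47.5 41; 23 12.4 42; 26 12.4 54; 
band -58 -42
-28 47.6 44; -25 50.4 58; -22 51.3 60; -19 48.5 52; -16 45.6 55; -13 42.3 57; -10 39.4 49; -7 36.3 49; -4 34.0 48; -1 36.1 50; 2 39.3 56; 5 42.7 55; 8 45.6 48; 11 48.0 50; 14 51.2 67; 17 49.9 58; 20 47.4 41; 23 12.3 26; 26 12.2 41; 
[[-28.  -58.   31.9]
 [ -4.1 -46.8  45.3]
 [ 20.2 -37.9  53. ]]
[[-28.7  37.9  33.3]
 [ -0.6  50.4  47.2]
 [ 19.5  61.7 385.3]]
stop x [[-16.   82.3  55.1]
 [ -4.6 106.6  63.2]
 [  6.9 118.4  65.9]]
((-1.7710037231445312, 1.915802001953125), (145.22348022460938, 235.35157775878906), 0.3049628436565399)
```

>>> {"op": "play_rows", "data": {
  "moves": [
    [[1, 0.15, -1, 0, 0, 0, -0.2], [1, 0.15, -1, 0, 0, 0, -0.2], [1, 0.15, -1, 0, 0, 0, -0.2], [1, 0.15, -1, 0, 0, 0, -0.2], [1, 0.15, -1, 0, 0, 0, -0.2], [1, 0.15, -1, 0, 0, 0, -0.2], [1, 0.15, -1, 0, 0, 0, -0.2], [1, 0.15, -1, 0, 0, 0, -0.2], [1, 0.15, -1, 0, 0, 0, -0.2], [1, 0.15, -1, 0, 0, 0, -0.2]]
  ]
}}

```text
time_s: 5.05
tcp_pos: [528.7, -146.7, 403.7]
tcp_rot: [-3.133, -0.0, 0.003]
force: [0.1, 0.2, -0.1]
grip_width: 0.999
```

>>> {"op": "play_rows", "data": {
  "moves": [
    [[1, 0.1, -1, -1, 0, 0, -0.2], [1, 0.1, -0.8, -1, 0, 0, -0.2], [1, 0.1, -0.3, -1, 0, 0, -0.2], [1, 0, 0, 0, 0, 0, 0]]
  ]
}}

```text
time_s: 5.55
tcp_pos: [537.8, -197.7, 326.6]
tcp_rot: [-3.131, -0.001, -0.045]
force: [0.9, -0.4, -0.8]
grip_width: 0.997
```

```bash
python3 - <<'E'
from h import *
s=arm.get_state(); print(s["time_s"],s["tcp_pos"],s["tcp_rot"])
C=cam("wrist"); im,d=grab_frame("wrist"); save("w2",im)
v,u=np.mgrid[0:340,150:490]; P=unproj("w",u,v,d[v,u],C)
m=(P[...,2]>30)&(P[...,2]<60)&(P[...,1]<-130)&(abs(P[...,0]-538)<60); Q=P[m]
print(len(Q),np.percentile(Q,[0.5,50,99.5],axis=0).round(1))
for y in range(-330,-140,10):
    k=abs(Q[:,1]-y)<2
    if k.any(): print(y,"x",np.percentile(Q[k,0],[2,98]).round(1),"z",Q[k,2].max().round(1), "xtop", np.median(Q[k][Q[k,2]>Q[k,2].max()-3][:,0]).round(1))
E
```

```text
5.55 [ 537.76071571 -197.72209226  326.56102172] [-3.13122267e+00 -8.25819160e-04 -4.49797073e-02]
5143 [[ 524.  -284.8   30.7]
 [ 541.3 -206.3   50.4]
 [ 560.  -156.4   53.5]]
-290 x [554.5 554.5] z 30.6 xtop 554.5
-280 x [526.  547.7] z 44.7 xtop 536.9
-270 x [526.1 548.8] z 53.0 xtop 537.3
-260 x [526.6 549.5] z 53.4 xtop 538.3
-250 x [527.9 550.7] z 53.5 xtop 538.8
-240 x [528.5 550.9] z 53.5 xtop 539.2
-230 x [529.  552.1] z 53.0 xtop 541.1
-220 x [529.6 552.3] z 53.1 xtop 540.8
-210 x [530.1 553.1] z 53.5 xtop 541.9
-200 x [530.5 553.4] z 53.6 xtop 541.6
-190 x [526.  560.1] z 53.4 xtop 542.8
-180 x [526.7 558.7] z 53.3 xtop 543.8
-170 x [532.9 556. ] z 53.8 xtop 544.6
-160 x [533.4 556.1] z 53.3 xtop 545.3
```

View pics/w2.png

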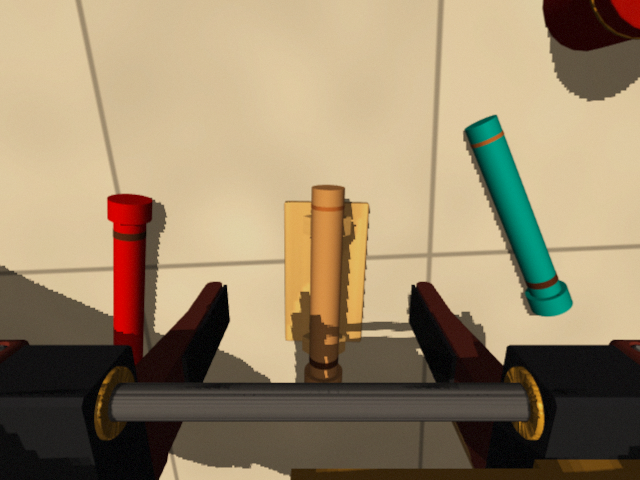

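>>> {"op": "play_rows", "data": {
  "moves": [
    [[1, 0.01, -0.5, -0.8, -0.1, 0, -0.2], [1, 0.01, -0.5, -0.8, 0, 0, -0.04], [1, 0.01, -0.5, -0.8, 0, 0, 0], [1, 0.01, -0.5, -0.8, 0, 0, 0], [1, 0, 0, -0.8, 0, 0, 0], [1, 0, 0, -0.5, 0, 0, 0], [1, 0, 0, 0, 0, 0, 0]]
  ]
}}

```text
time_s: 6.48
tcp_pos: [539.2, -250.7, 209.4]
tcp_rot: [-3.141, -0.006, -0.064]
force: [-0.3, -0.0, 0.8]
grip_width: 1.005
```

>>> {"op": "play_rows", "data": {
  "moves": [
    [[1, 0.01, 0.06, -0.23, 0, 0.05, 0], [0.2, 0, 0, 0, 0, 0, 0], [-0.4, 0, 0, 0, 0, 0, 0], [-1, 0, 0, 0, 0, 0, 0], [-1, 0, 0, 0, 0, 0, 0], [-1, 0, 0, 0, 0, 0, 0]]
  ],
  "squeeze": 20
}}

```text
time_s: 7.22
tcp_pos: [540.5, -249.1, 205.5]
tcp_rot: [-3.142, -0.005, -0.063]
force: [-0.4, 0.6, 0.3]
grip_width: 0.47
```

>>> {"op": "play_rows", "data": {
  "moves": [
    [[-1, 0, 0, 0, 0, 0, 0], [-1, 0, 0, 0, 0, 0, 0], [-1, 0, 0, 0, 0, 0, 0]]
  ]
}}

```text
time_s: 7.6
tcp_pos: [539.8, -249.1, 205.5]
tcp_rot: [-3.141, -0.003, -0.063]
force: [0.2, 1.4, -0.1]
grip_width: 0.265
```

>>> {"op": "play_rows", "data": {
  "moves": [
    [[-1, 0, 0, 0.3, 0, 0, 0], [-1, 0, 0, 0.6, 0, 0, 0], [-1, 0, 0, 0.8, 0, 0, 0], [-1, 0, 0, 0.8, 0, 0, 0], [-1, 0, 0.3, 0.8, 0, 0, 0], [-1, -0.1, 0.6, 0.2, 0, 0, 0.2], [-1, -0.15, 0.9, 0, 0, 0, 0.2], [-1, -0.15, 0.9, 0, 0, 0, 0.2], [-1, -0.15, 0.9, 0, 0, 0, 0.2], [-1, -0.15, 0.9, 0, 0, 0, 0.2]]
  ]
}}

```text
time_s: 8.85
tcp_pos: [520.6, -129.7, 299.7]
tcp_rot: [-3.14, -0.005, 0.031]
force: [0.3, 0.3, -1.1]
grip_width: 0.265
```

>>> {"op": "play_rows", "data": {
  "moves": [
    [[-1, -0.15, 0.9, 0, 0, 0, 0.2], [-1, -0.15, 0.9, 0, 0, 0, 0.2], [-1, -0.15, 0.9, 0, 0, 0, 0.2], [-1, -0.15, 0.9, 0, 0, 0, 0.2], [-1, -0.15, 0.9, 0, 0, 0, 0.2], [-1, -0.15, 0.9, 0, 0, 0, 0.2], [-1, -0.15, 0.9, 0, 0, 0, 0.2], [-1, -0.15, 0.9, 0, 0, 0, 0.2]]
  ]
}}

```text
time_s: 9.85
tcp_pos: [483.8, 65.4, 298.4]
tcp_rot: [-3.136, 0.0, 0.191]
force: [0.6, -0.2, -0.1]
grip_width: 0.265
```

>>> {"op": "play_rows", "data": {
  "moves": [
    [[-1, 0, 0.7, 0, -0.06, 0, -0.1], [-1, 0, 0.7, -0.2, 0, 0, 0], [-1, 0.04, 0.6, -0.4, 0, 0, 0], [-1, 0, 0, -0.6, 0, 0, 0], [-1, 0, 0, -0.6, 0, 0, 0], [-1, 0, 0, -0.2, 0, 0, 0], [-1, 0, 0, 0, 0, 0, 0]]
  ]
}}

```text
time_s: 10.72
tcp_pos: [481.8, 119.7, 243.2]
tcp_rot: [-3.141, 0.005, 0.188]
force: [0.1, -0.7, -0.1]
grip_width: 0.268
```

```bash
python3 - <<'E'
from h import *
import pickle
s=arm.get_state(); print(s["time_s"],s["tcp_pos"],s["tcp_rot"])
C=cam("wrist"); im,d=grab_frame("wrist"); save("w3",im); np.save("w3.npy",d); pickle.dump(C,open("w3.pkl","wb"))
im,d=grab_frame("side"); save("s3",im)
E
```

```text
10.725 [481.7767728  119.73241659 243.24021318] [-3.14114938  0.00509817  0.18804636]
```

View pics/w3.png

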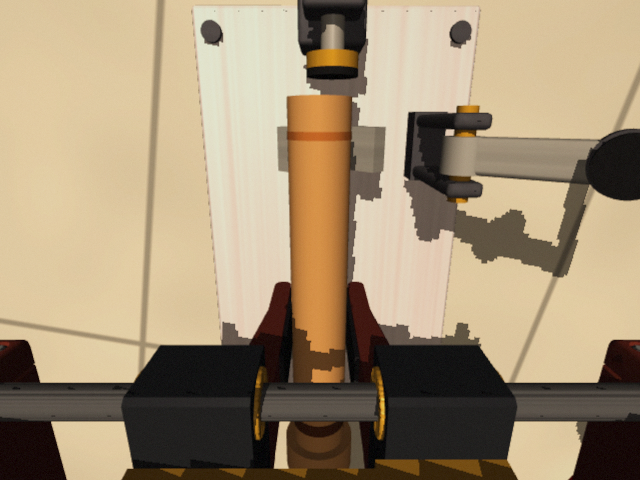

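View pics/s3.png

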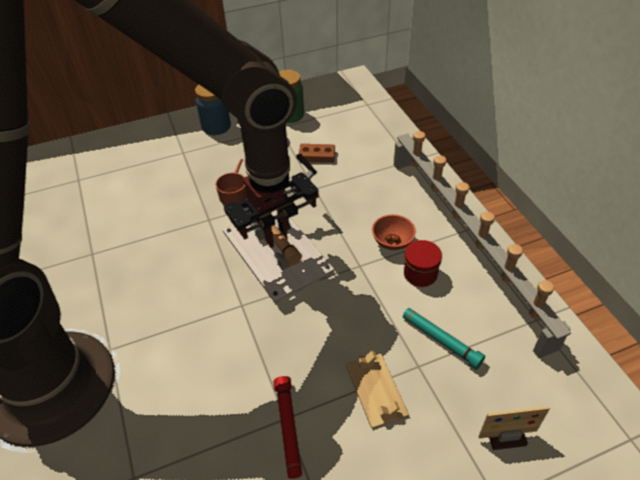

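The wrist view shows the peg foot edge at row 97, columns 287 to 352. The stop centre is at column 332 and the V-block spans columns 278 to 384, so the peg sits left of the V. I'll measure how far.

```bash
python3 - <<'E'
from h import *
import pickle; C=pickle.load(open("w3.pkl","rb")); d=np.load("w3.npy")
tcp=np.array([481.78,119.73]); yaw=0.180
v,u=np.mgrid[0:340,150:500]; P=toJ(unproj("w",u,v,d[v,u],C),tcp,yaw)
X,Y,Z=P[...,0],P[...,1],P[...,2]
m=(Z>68)&(abs(X)<30)&(Y>20)&(Y<120)&(Z<95); Q=P[m]
for y in range(30,100,8):
    k=abs(Q[:,1]-y)<2
    if k.any(): print("peg",y,np.percentile(Q[k,0],[1,99]).round(1),Q[k,0][Q[k,2]>Q[k,2].max()-2].mean().round(1),np.percentile(Q[k,2],98).round(1))
m=(Z>68)&(abs(X)<13)&(Y<110); print("foot y",np.percentile(Y[m],[99,99.8]))
r=(u>300)&(u<365)&(v<80)&(Z>30); Q=P[r]; print("stop",np.percentile(Q,[1,50,99],axis=0).round(1))
r=(u>305)&(u<360)&(v>=55)&(v<78)&(Z>30); Q=P[r]; print("brass",np.percentile(Q,[1,50,99],axis=0).round(1))
r=(u>265)&(u<400)&(v>125)&(v<172)&(Z>30)&(Z<56); Q=P[r]; print("V",np.percentile(Q,[1,50,99],axis=0).round(1))
for x in range(-20,36,3):
    k=abs(Q[:,0]-x)<1.5
    if k.any(): print(x,np.median(Q[k,2]).round(1),k.sum(),end="; ")
m=(Z>8)&(Z<15); Q=P[m]; 
for y in (50,70,90,110): 
    k=abs(Q[:,1]-y)<3; print("plate",y,np.percentile(Q[k,0],[.5,99.5]).round(1))
E
```

```text
peg 30 [-13.5   9.8] -2.0 90.7
peg 38 [-13.4   9.5] -1.9 90.6
peg 46 [-13.7   9.7] -2.0 90.7
peg 54 [-13.5   9.4] -1.8 90.6
peg 62 [-13.8   9.5] -2.0 90.7
peg 70 [-13.6   9.3] -2.2 90.9
peg 78 [-13.8   9.4] -2.1 90.9
peg 86 [-13.7   9.1] -2.1 90.8
peg 94 [-13.7   9.1] -2.6 90.7
foot y [92.04397939 92.66632511]
stop [[-10.3 102.2  33.8]
 [  2.7 118.5  55.1]
 [ 16.6 127.9  65.3]]
brass [[ -7.9 102.2  49.4]
 [  2.7 105.5  59.4]
 [ 13.5 109.8  62.5]]
V [[-21.4  62.3  42.9]
 [ 17.6  72.3  48.8]
 [ 27.5  81.9  52.9]]
-20 48.5 261; -17 50.9 183; 13 43.9 198; 16 46.4 315; 19 49.2 326; 22 51.6 302; 25 49.6 251; 28 47.4 109; plate 50 [-66.   61.5]
plate 70 [-66.2  45.1]
plate 90 [-66.2  71.5]
plate 110 [-66.1  76.7]
```

>>> {"op": "play_rows", "data": {
  "moves": [
    [[-1, 0.19, 0.04, 0, 0, -0.06, -0.08], [-1, 0, 0, -0.3, 0, 0, 0], [-1, 0, 0, -0.3, 0, 0, 0], [-1, 0, 0, -0.2, 0, 0, 0], [-1, 0, 0, 0, 0, 0, 0]]
  ],
  "squeeze": 12
}}

```text
time_s: 11.45
tcp_pos: [487.4, 120.9, 223.2]
tcp_rot: [-3.141, -0.003, 0.181]
force: [0.1, -0.1, -0.0]
grip_width: 0.27
```

>>> {"op": "play_rows", "data": {
  "moves": [
    [[-1, -0.03, 0, -0.12, 0, 0, 0], [-1, 0, 0, -0.08, 0, 0, 0], [-1, 0, 0, 0, 0, 0, 0]]
  ]
}}

```text
time_s: 11.82
tcp_pos: [486.6, 120.9, 218.0]
tcp_rot: [-3.141, -0.003, 0.181]
force: [-0.4, 0.8, -0.6]
grip_width: 0.266
```

>>> {"op": "play_rows", "data": {
  "moves": [
    [[-1, 0, 0, -0.06, 0, 0, 0], [-1, 0, 0, 0, 0, 0, 0]]
  ]
}}

```text
time_s: 12.08
tcp_pos: [486.6, 120.9, 216.7]
tcp_rot: [-3.141, -0.003, 0.181]
force: [-0.6, -0.4, 0.2]
grip_width: 0.272
```

>>> {"op": "play_rows", "data": {
  "moves": [
    [[-1, 0, 0, -0.04, 0, 0, 0], [-1, 0, 0, 0, 0, 0, 0]]
  ]
}}

```text
time_s: 12.32
tcp_pos: [486.5, 120.8, 216.3]
tcp_rot: [-3.14, -0.003, 0.18]
force: [0.2, 0.0, -0.8]
grip_width: 0.267
```

>>> {"op": "play_rows", "data": {
  "moves": [
    [[-1, 0, 0, -0.03, 0, 0, 0], [-1, 0, 0, 0, 0, 0, 0]]
  ]
}}

```text
time_s: 12.58
tcp_pos: [486.5, 120.7, 216.1]
tcp_rot: [-3.14, -0.003, 0.18]
force: [-1.1, 0.2, 0.4]
grip_width: 0.266
```

>>> {"op": "play_rows", "data": {
  "moves": [
    [[-1, 0, 0, -0.06, 0, 0, 0], [-1, 0, 0, 0, 0, 0, 0]]
  ]
}}

```text
time_s: 12.82
tcp_pos: [486.1, 120.6, 214.9]
tcp_rot: [-3.139, -0.002, 0.18]
force: [0.1, -0.1, -0.3]
grip_width: 0.269
```

>>> {"op": "play_rows", "data": {
  "moves": [
    [[-1, 0, 0, -0.06, 0, 0, 0], [-1, 0, 0, 0, 0, 0, 0]]
  ]
}}

```text
time_s: 13.08
tcp_pos: [485.9, 120.4, 213.9]
tcp_rot: [-3.139, -0.002, 0.18]
force: [-1.8, -0.9, 1.0]
grip_width: 0.266
```

```bash
python3 - <<'E'
from h import *
import pickle
s=arm.get_state(); print(s["time_s"],s["tcp_pos"],s["tcp_rot"],s["force"],s["moment"])
C=cam("wrist"); im,d=grab_frame("wrist"); save("w4",im); np.save("w4.npy",d); pickle.dump(C,open("w4.pkl","wb"))
tcp=s["tcp_pos"][:2]; yaw=0.180
v,u=np.mgrid[0:340,150:500]; P=toJ(unproj("w",u,v,d[v,u],C),tcp,yaw)
X,Y,Z=P[...,0],P[...,1],P[...,2]
m=(Z>52)&(abs(X)<30)&(Y>20)&(Y<100)&(Z<95); Q=P[m]
for y in range(30,100,8):
    k=abs(Q[:,1]-y)<2
    if k.any(): print("peg",y,np.percentile(Q[k,0],[1,99]).round(1),Q[k,0][Q[k,2]>Q[k,2].max()-2].mean().round(1),np.percentile(Q[k,2],98).round(1))
m=(Z>57)&(abs(X)<10)&(Y<98); print("foot y",np.percentile(Y[m],[99,99.8]))
m=(Z>8)&(Z<15); print("plate z",np.median(Z[m]))
m=(Z>58)&(abs(X)<10)&(Y>98)&(Y<110);print("stop",np.percentile(P[m],[1,50,99],axis=0).round(1))
E
```

```text
13.075 [485.90925425 120.42604537 213.86610105] [-3.13876733e+00 -1.52245910e-03  1.80242955e-01] [-1.79997096 -0.90127977  1.03580456] [-0.16205281  0.23152499  0.02252468]
peg 30 [-12.   11.1] -0.7 63.2
peg 38 [-12.2  10.8] -0.5 63.3
peg 46 [-12.   11.1] -0.4 63.3
peg 54 [-12.2  10.8] -0.8 63.4
peg 62 [-20.1  17.7] -0.8 63.5
peg 70 [-20.5  18.4] -0.6 63.5
peg 78 [-20.1  18.1] -0.7 63.8
peg 86 [-12.   10.7] -0.6 63.6
peg 94 [-12.1  10.9] -0.6 63.6
foot y [92.38117258 92.96878734]
plate z 12.31702200390815
stop [[ -8.9 102.4  58.1]
 [ -1.3 106.2  60.5]
 [  6.4 109.9  62.5]]
```

View pics/w4.png

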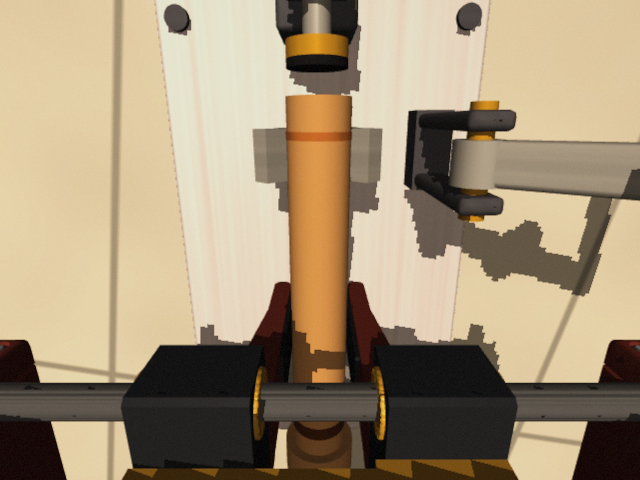

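>>> {"op": "play_rows", "data": {
  "moves": [
    [[-0.2, 0, 0, 0, 0, 0, 0], [-0.2, 0, 0, 0, 0, 0, 0], [-0.2, 0, 0, 0, 0, 0, 0]]
  ]
}}

```text
time_s: 13.5
tcp_pos: [486.3, 120.6, 213.5]
tcp_rot: [-3.139, -0.003, 0.18]
force: [-0.0, -0.7, 0.2]
grip_width: 0.402
```

```bash
python3 - <<'E'
from h import *
import pickle
s=arm.get_state(); print(s["time_s"],s["tcp_pos"],s["tcp_rot"],s["force"],s["moment"])
C=cam("wrist"); im,d=grab_frame("wrist"); save("w5",im); np.save("w5.npy",d); pickle.dump(C,open("w5.pkl","wb"))
tcp=s["tcp_pos"][:2]; yaw=0.180
v,u=np.mgrid[0:340,150:500]; P=toJ(unproj("w",u,v,d[v,u],C),tcp,yaw)
X,Y,Z=P[...,0],P[...,1],P[...,2]
m=(Z>52)&(abs(X)<30)&(Y>20)&(Y<100)&(Z<95); Q=P[m]
for y in range(30,100,8):
    k=abs(Q[:,1]-y)<2
    if k.any(): print("peg",y,np.percentile(Q[k,0],[1,99]).round(1),Q[k,0][Q[k,2]>Q[k,2].max()-2].mean().round(1),np.percentile(Q[k,2],98).round(1))
m=(Z>57)&(abs(X)<10)&(Y<98); print("foot y",np.percentile(Y[m],[99,99.8]))
# fingers
v,u=np.mgrid[280:340,230:420]; P=toJ(unproj("w",u,v,d[v,u],C),tcp,yaw)
m=(P[...,2]>70)&(P[...,2]<120); print("fingers",P[m][:,0].min(),P[m][:,0].max())
E
```

```text
13.5 [486.33179488 120.63635398 213.52628678] [-3.13915916e+00 -2.65302465e-03  1.80297215e-01] [-0.04980404 -0.66567372  0.17037821] [-0.10210583  0.06994547 -0.0350576 ]
peg 30 [-12.7  10.1] -1.4 63.0
peg 38 [-12.9  10.1] -1.7 63.0
peg 46 [-12.9  10. ] -1.6 63.0
peg 54 [-12.8  10.3] -1.5 63.1
peg 62 [-20.3  17.6] -1.5 62.9
peg 70 [-20.8  17.7] -1.5 63.0
peg 78 [-20.8  17.5] -1.6 63.2
peg 86 [-13.    9.8] -1.5 63.2
peg 94 [-13.1   9.7] -1.3 62.8
foot y [92.31538157 92.94267566]
fingers -29.862224871802447 28.951307083588613
```

View pics/w5.png

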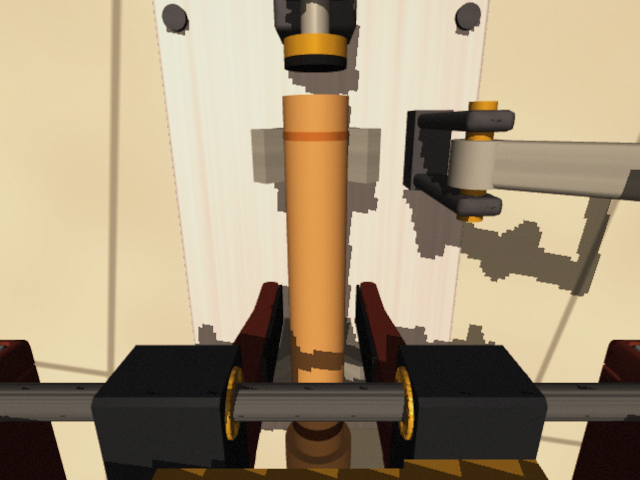

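>>> {"op": "play_rows", "data": {
  "moves": [
    [[-1, 0, 0, 0, 0, 0, 0], [-1, 0, 0, 0, 0, 0, 0], [-1, 0, 0, 0, 0, 0, 0]]
  ],
  "squeeze": 8
}}

```text
time_s: 13.92
tcp_pos: [485.8, 120.5, 213.4]
tcp_rot: [-3.139, -0.001, 0.18]
force: [0.2, -1.1, 1.7]
grip_width: 0.273
```

>>> {"op": "play_rows", "data": {
  "moves": [
    [[-1, -0.01, 0.06, 0, 0, 0, 0], [-1, -0.01, 0.06, 0, 0, 0, 0], [-1, -0.01, 0.06, 0, 0, 0, 0], [-1, 0, 0, 0, 0, 0, 0]]
  ]
}}

```text
time_s: 14.42
tcp_pos: [485.1, 124.5, 213.4]
tcp_rot: [-3.14, -0.001, 0.18]
force: [-0.5, -0.5, 2.2]
grip_width: 0.272
```

>>> {"op": "play_rows", "data": {
  "moves": [
    [[-1, -0.01, 0.06, 0, 0, 0, 0], [-1, -0.01, 0.05, 0, 0, 0, 0], [-1, 0, 0.03, 0, 0, 0, 0], [-1, 0, 0, 0, 0, 0, 0]]
  ]
}}

```text
time_s: 14.92
tcp_pos: [484.5, 128.0, 213.4]
tcp_rot: [-3.14, -0.001, 0.18]
force: [-0.5, -1.7, 1.0]
grip_width: 0.27
```

>>> {"op": "play_rows", "data": {
  "moves": [
    [[-1, -0.01, 0.04, 0, 0, 0, 0], [-1, 0, 0, 0, 0, 0, 0]]
  ]
}}

```text
time_s: 15.18
tcp_pos: [484.3, 129.1, 213.4]
tcp_rot: [-3.14, -0.001, 0.18]
force: [-1.6, -1.3, 0.8]
grip_width: 0.271
```

>>> {"op": "play_rows", "data": {
  "moves": [
    [[-1, 0, 0.03, 0, 0, 0, 0], [-1, 0, 0, 0, 0, 0, 0]]
  ]
}}

```text
time_s: 15.42
tcp_pos: [484.2, 129.8, 213.4]
tcp_rot: [-3.14, -0.001, 0.18]
force: [-1.3, -1.7, 2.4]
grip_width: 0.272
```

>>> {"op": "play_rows", "data": {
  "moves": [
    [[-1, 0, 0.03, 0, 0, 0, 0], [-1, 0, 0, 0, 0, 0, 0]]
  ]
}}

```text
time_s: 15.68
tcp_pos: [484.2, 130.1, 213.4]
tcp_rot: [-3.141, -0.001, 0.179]
force: [-1.6, -2.6, 2.6]
grip_width: 0.272
```

>>> {"op": "play_rows", "data": {
  "moves": [
    [[-1, 0, 0.03, 0, 0, 0, 0], [-1, 0, 0, 0, 0, 0, 0]]
  ]
}}

```text
time_s: 15.92
tcp_pos: [484.2, 130.3, 213.4]
tcp_rot: [3.142, -0.0, 0.178]
force: [-1.4, -2.4, 3.0]
grip_width: 0.274
```

>>> {"op": "play_rows", "data": {
  "moves": [
    [[-1, 0, 0.03, 0, 0, 0, 0], [-1, 0, 0, 0, 0, 0, 0]]
  ]
}}

```text
time_s: 16.18
tcp_pos: [484.2, 130.5, 213.4]
tcp_rot: [3.141, 0.0, 0.178]
force: [-1.0, -2.1, 2.8]
grip_width: 0.266
```

```bash
cat > look.py <<'E'
import sys
from h import *
n=sys.argv[1]
s=arm.get_state(); print(s["time_s"],s["tcp_pos"],s["tcp_rot"],s["force"],s["moment"])
C=cam("wrist"); im,d=grab_frame("wrist"); save(n,im); np.save(n+".npy",d)
s=arm.get_state(); print(s["force"])
tcp=s["tcp_pos"][:2]; P=None
v,u=np.mgrid[0:340,150:500]; P=toJ(unproj("w",u,v,d[v,u],C),tcp,.18)
X,Y,Z=P[...,0],P[...,1],P[...,2]
for c in (300,310,320,330,340):
    col=P[:,c-150]; k=[(r,round(float(col[r,1]),1),round(float(col[r,2]),1)) for r in range(50,110,3)]; 
    if c==320: print(k)
cv2.imwrite("pics/"+n+"z.png",cv2.resize(im[0:200,220:460,::-1],None,fx=3,fy=3,interpolation=cv2.INTER_NEAREST)[:600])
E
python3 look.py w6
```

```text
16.175 [484.18685743 130.47054548 213.35618706] [3.14082263e+00 8.54095734e-06 1.77954291e-01] [-0.99620397 -2.06204153  2.84994358] [-0.6197376   0.30684572  0.08132965]
[-1.25998064 -4.07509749  2.88092036]
[(50, 106.9, 55.1), (53, 106.1, 54.3), (56, 104.9, 56.4), (59, 104.0, 55.9), (62, 103.2, 55.6), (65, 101.5, 61.4), (68, 100.7, 60.8), (71, 99.7, 61.1), (74, 98.7, 62.1), (77, 97.9, 61.3), (80, 97.0, 61.3), (83, 96.0, 62.0), (86, 95.2, 60.7), (89, 94.3, 61.1), (92, 93.4, 60.3), (95, 92.4, 61.3), (98, 91.4, 62.2), (101, 90.5, 61.9), (104, 89.5, 63.2), (107, 88.6, 61.5)]
```

View pics/w6z.png

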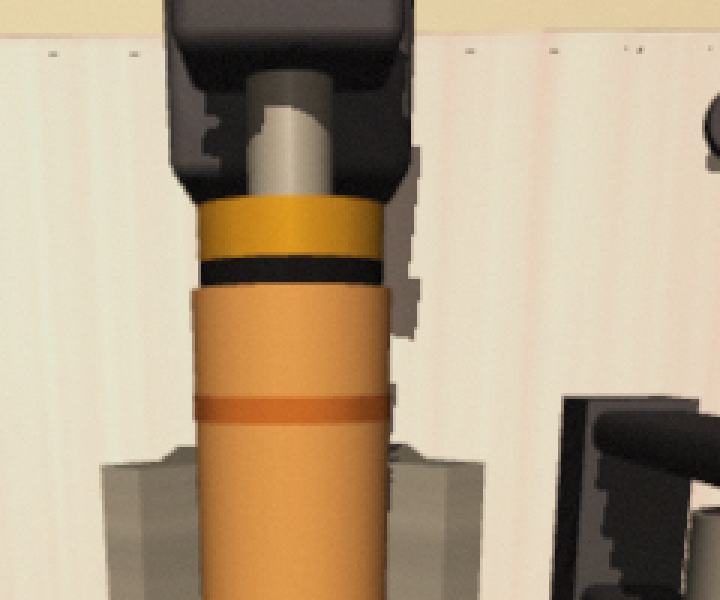

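The foot meets the rubber face at crop row 285 with no gap. Both force and moment show about 3 N. One more small nudge.

>>> {"op": "play_rows", "data": {
  "moves": [
    [[-1, 0, 0.04, 0, 0, 0, 0], [-1, 0, 0, 0, 0, 0, 0], [-1, 0, 0, 0, 0, 0, 0]]
  ]
}}

```text
time_s: 16.6
tcp_pos: [484.2, 130.7, 213.4]
tcp_rot: [3.14, 0.0, 0.177]
force: [-1.3, -4.4, 2.8]
grip_width: 0.269
```

```bash
python3 look.py w7 | head -2
```

```text
16.6 [484.19179499 130.72663261 213.36314635] [3.13986464e+00 2.96436728e-04 1.77455112e-01] [-1.3162403  -4.40178872  2.82377838] [-0.90000155  0.38534571  0.09296475]
[-1.7408027  -3.75511187  3.15303375]
```

>>> {"op": "play_rows", "data": {
  "moves": [
    [[0.3, 0, 0, 0, 0, 0, 0], [0.3, 0, 0, 0, 0, 0, 0], [0.3, 0, 0, 0, 0, 0, 0], [0.3, 0, 0, 0.2, 0, 0, 0], [0.3, 0, 0, 0.6, 0, 0, 0], [0.3, 0, 0, 1, 0, 0, 0], [0.3, 0, 0, 1, 0, 0, 0], [0.3, 0, 0, 1, 0, 0, 0], [0.3, 0, 0, 1, 0, 0, 0], [0.3, 0, 0, 1, 0, 0, 0]]
  ]
}}

```text
time_s: 17.9
tcp_pos: [484.0, 132.1, 366.8]
tcp_rot: [-3.141, -0.002, 0.178]
force: [-0.1, 0.0, -0.1]
grip_width: 0.649
```

>>> {"op": "play_rows", "data": {
  "moves": [
    [[0.3, 0.6, 0, 1, 0, 0, 0], [0.3, 0.8, 0.2, 1, 0, 0, 0], [0.3, 0.8, 0.3, 0.5, 0, 0, 0], [0.3, 0, 0, 0, 0, 0, 0]]
  ]
}}

```text
time_s: 18.4
tcp_pos: [539.4, 143.3, 438.3]
tcp_rot: [-3.138, -0.009, 0.176]
force: [0.2, -1.1, -0.2]
grip_width: 0.649
```

```bash
python3 - <<'E'
from h import *
import pickle
s=arm.get_state(); print(s["time_s"],s["tcp_pos"],s["tcp_rot"],s["force"])
C=cam("wrist"); im,d=grab_frame("wrist"); save("w8",im); np.save("w8.npy",d); pickle.dump(C,open("w8.pkl","wb"))
r=nets.mark_of("strap_handle","wrist"); print([(x["confidence"],x["xy"][0]*640,x["xy"][1]*480) for x in r[:2]])
E
```

```text
18.4 [539.40646492 143.28214715 438.26347607] [-3.13822946 -0.00903133  0.17598982] [ 0.24194875 -1.08510458 -0.15916116]
[(0.59, 259.008, 205.68), (0.58, 415.29600000000005, 104.592)]
```

View pics/w8.png

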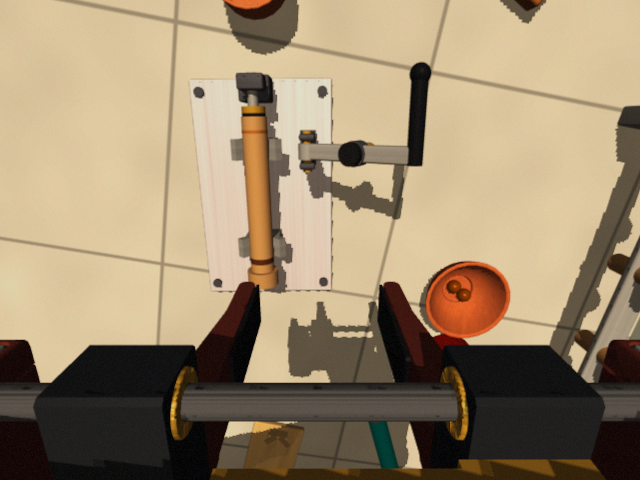

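The peg lies in both Vs with its foot at the stop, near (254,113). The handle bar runs from (420,72) to (415,163). Next I'll measure the handle from depth.

```bash
python3 - <<'E'
from h import *
import pickle; C=pickle.load(open("w8.pkl","rb")); d=np.load("w8.npy")
OV=np.array([484.2,130.7])+ 12*np.array([-.179,.984])+np.array([0.5,0])  # approx jig origin from seated peg
print("vmid est",OV)
v,u=np.mgrid[55:180,280:450]; P=unproj("w",u,v,d[v,u],C); 
m=(P[...,2]>90)&(P[...,2]<200)&(u>395); Q=P[m]; im=cv2.imread("pics/w8.png")[v,u][m]
dark=im.max(1)<70; Q=Q[dark]
J=toJ(Q,OV,.178)
for y in range(50,120,6):
    k=abs(J[:,1]-y)<3
    if k.any(): print(y,k.sum(),"x",np.percentile(J[k,0],[2,98]).round(1),"z",np.percentile(J[k,2],[5,50,97]).round(1))
k=abs(J[:,1]-85)<8
print("world",Q[k].mean(0).round(1))
# peg axis in this pic
v,u=np.mgrid[100:290,225:290]; P=toJ(unproj("w",u,v,d[v,u],C),OV,.178); m=(P[...,2]>54)&(P[...,2]<75)
for y in range(-80,90,20):
    k=m&(abs(P[...,1]-y)<3); print(y,np.percentile(P[k][:,0],[2,98]).round(1),np.percentile(P[k][:,2],97).round(1))
print("brass/peg extents", np.percentile(P[m][:,1],[0.5,99.5]))
E
```

```text
vmid est [482.552 142.508]
50 122 x [124.9 134.7] z [135.9 138.3 140. ]
56 117 x [124.7 134.5] z [135.7 138.4 140.1]
62 128 x [124.3 134.5] z [134.6 138.2 140. ]
68 133 x [124.4 134.1] z [135.4 138.3 140.1]
74 141 x [124.2 134.4] z [135.2 138.2 140.1]
80 137 x [124.3 134.7] z [135.8 138.3 139.8]
86 135 x [124.1 134.2] z [135.  138.2 139.9]
92 148 x [124.2 134.4] z [135.4 138.2 139.9]
98 147 x [124.1 134.6] z [134.9 138.  139.7]
104 169 x [123.2 135. ] z [135.2 138.7 141.2]
110 169 x [122.9 135.5] z [135.2 138.9 141.1]
116 13 x [126.2 130.9] z [135.2 137.3 138.5]
world [594.3 249.2 138. ]
-80 [-15.2  13.6] 67.1
-60 [-11.6  10. ] 63.1
-40 [-11.2   9.7] 63.4
-20 [-11.8   9.5] 63.4
0 [-12.1   9.4] 63.2
20 [-12.    9.3] 62.9
40 [-12.6   9. ] 63.0
60 [-13.1   8.9] 63.4
80 [-12.2   8.3] 62.9
brass/peg extents [-88.83747321  92.44295269]
```

>>> {"op": "play_rows", "data": {
  "moves": [
    [[0.1, 0.45, 0.85, 0, -0.04, 0.1, 0], [0.1, 0.45, 0.85, 0, 0, 0, 0], [0.1, 0.45, 0.85, -0.6, 0, 0, 0], [0.1, 0.45, 0.85, -0.8, 0, 0, 0], [0.1, 0.4, 0.8, -0.8, 0, 0, 0], [0.1, 0, 0, -0.8, 0, 0, 0], [0.1, 0, 0, -0.8, 0, 0, 0], [0.1, 0, 0, 0, 0, 0, 0]]
  ]
}}

```text
time_s: 19.5
tcp_pos: [586.9, 246.5, 335.3]
tcp_rot: [3.141, 0.015, 0.171]
force: [-0.7, -0.6, 0.2]
grip_width: 0.552
```

>>> {"op": "play_rows", "data": {
  "moves": [
    [[0.1, 0.34, 0.12, 0, 0, -0.17, 0.06], [0.1, 0, 0, -0.4, 0, 0, 0], [0.1, 0, 0, -0.4, 0, 0, 0], [0.1, 0, 0, -0.4, 0, 0, 0], [0.1, 0, 0, 0, 0, 0, 0]]
  ]
}}

```text
time_s: 20.12
tcp_pos: [595.8, 249.0, 305.3]
tcp_rot: [3.138, -0.002, 0.176]
force: [-0.4, -0.4, 0.5]
grip_width: 0.547
```

```bash
python3 - <<'E'
from h import *
im,d=grab_frame("side"); save("s9",im); cv2.imwrite("pics/s9z.png",cv2.resize(im[120:300,180:380,::-1],None,fx=3,fy=3))
im,d=grab_frame("wrist"); save("w9",im)
E
```

```text
(no output)
```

View pics/s9z.png

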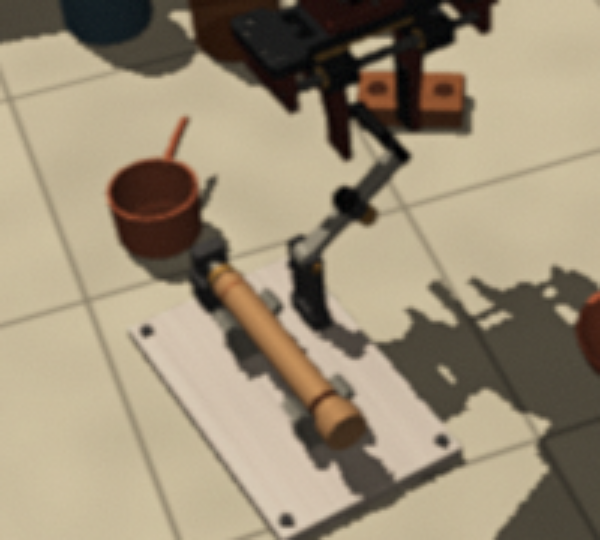

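View pics/w9.png

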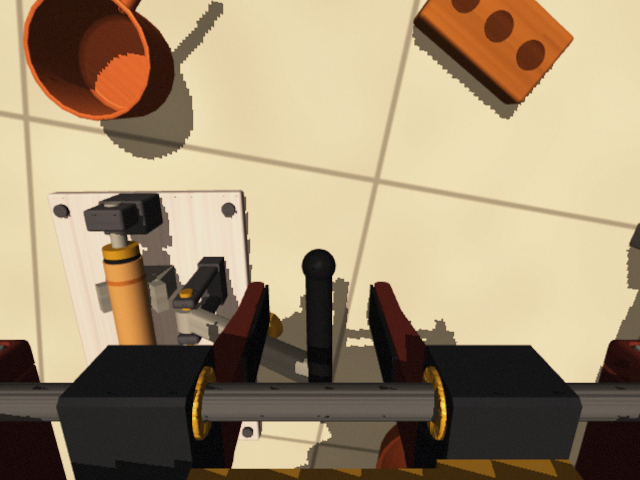

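The handle bar, at about (319,320) in the wrist view, runs centred between the fingers. Closing now.

>>> {"op": "play_rows", "data": {
  "moves": [
    [[-0.4, 0, 0, 0, 0, 0, 0], [-1, 0, 0, 0, 0, 0, 0], [-1, 0, 0, 0, 0, 0, 0], [-1, 0, 0, 0, 0, 0, 0], [-1, 0, 0, 0, 0, 0, 0], [-1, 0, 0, 0, 0, 0, 0]]
  ],
  "squeeze": 20
}}

```text
time_s: 20.98
tcp_pos: [596.0, 249.0, 307.1]
tcp_rot: [3.139, -0.004, 0.176]
force: [-0.5, -0.7, -0.6]
grip_width: 0.129
```

```bash
cat > arc.py <<'E'
import sys, numpy as np
x0,y0,z0,dq,n=map(float,sys.argv[1:6])
c,s=np.cos(.178),np.sin(.178)
xj=c*(x0-484.2)+s*(y0-130.7); yj=-s*(x0-484.2)+c*(y0-130.7); zj=z0-172.5
q=np.arctan2(zj-76,-(xj-50)); r=np.hypot(zj-76,xj-50); print("q",q.round(3),"r",r.round(1),"yj",yj.round(1))
px,pz=xj,zj
for i in range(int(n)):
    q-=dq; X=50-100*np.cos(q); Z=76+100*np.sin(q); a=X-px; b=Z-pz; px,pz=X,Z
    ey=(118.3*c-111.8*s*1.0-yj)/n
    print(round(q,2),np.round([(a*c-ey*s)/25,(a*s+ey*c)/25,b/25],2))
E
python3 arc.py 596 249 307.1 .12 10
```

```text
q 2.515 r 100.0 yj 96.6
2.4 [-0.3  -0.05  0.37]
2.28 [-0.34 -0.06  0.33]
2.16 [-0.38 -0.07  0.29]
2.04 [-0.41 -0.07  0.24]
1.92 [-0.43 -0.08  0.19]
1.8 [-0.45 -0.08  0.13]
1.68 [-0.47 -0.08  0.08]
1.56 [-0.47 -0.08  0.02]
1.44 [-0.47 -0.08 -0.04]
1.32 [-0.46 -0.08 -0.09]
```

>>> {"op": "play_rows", "data": {
  "moves": [
    [[-1, -0.3, -0.05, 0.37, 0, 0, 0], [-1, -0.34, -0.06, 0.33, 0, 0, 0], [-1, -0.38, -0.07, 0.29, 0, 0, 0]]
  ]
}}

```text
time_s: 21.35
tcp_pos: [573.0, 244.9, 331.5]
tcp_rot: [3.138, -0.014, 0.176]
force: [6.1, 1.9, -7.3]
grip_width: 0.13
```

```bash
python3 arc.py 573 244.9 331.5 .12 8
```

```text
q 2.178 r 101.0 yj 96.7
2.06 [-0.43 -0.08  0.22]
1.94 [-0.43 -0.08  0.2 ]
1.82 [-0.45 -0.08  0.14]
1.7 [-0.46 -0.08  0.09]
1.58 [-0.47 -0.08  0.03]
1.46 [-0.47 -0.09 -0.03]
1.34 [-0.47 -0.08 -0.08]
1.22 [-0.45 -0.08 -0.14]
```

>>> {"op": "play_rows", "data": {
  "moves": [
    [[-1, -0.43, -0.08, 0.22, 0, 0.1, 0], [-1, -0.43, -0.08, 0.2, 0, 0.05, 0], [-1, -0.45, -0.08, 0.14, 0, 0.05, 0], [-1, -0.46, -0.08, 0.09, 0, 0, 0], [-1, -0.47, -0.08, 0.03, 0, 0, 0]]
  ]
}}

```text
time_s: 21.98
tcp_pos: [524.9, 235.3, 353.7]
tcp_rot: [-3.141, -0.031, 0.174]
force: [10.2, 1.7, -1.9]
grip_width: 0.131
```

```bash
python3 arc.py 524.9 235.3 353.7 .12 10
```

```text
q 1.652 r 105.5 yj 95.7
1.53 [-0.49 -0.08 -0.21]
1.41 [-0.47 -0.08 -0.05]
1.29 [-0.46 -0.08 -0.1 ]
1.17 [-0.45 -0.08 -0.16]
1.05 [-0.42 -0.07 -0.21]
0.93 [-0.4  -0.07 -0.26]
0.81 [-0.36 -0.06 -0.31]
0.69 [-0.32 -0.05 -0.35]
0.57 [-0.28 -0.05 -0.39]
0.45 [-0.23 -0.04 -0.42]
```

>>> {"op": "play_rows", "data": {
  "moves": [
    [[-1, 0, 0, -0.25, 0, 0.15, 0], [-1, -0.2, -0.04, -0.25, 0, 0.1, 0]]
  ]
}}

```text
time_s: 22.22
tcp_pos: [525.3, 234.7, 350.3]
tcp_rot: [-3.131, -0.031, 0.173]
force: [10.3, -1.4, 29.3]
grip_width: 0.128
```

```bash
python3 - <<'E'
from h import *
im,d=grab_frame("side"); save("s10",im); cv2.imwrite("pics/s10z.png",cv2.resize(im[100:280,180:380,::-1],None,fx=3,fy=3))
E
```

```text
(no output)
```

View pics/s10z.png

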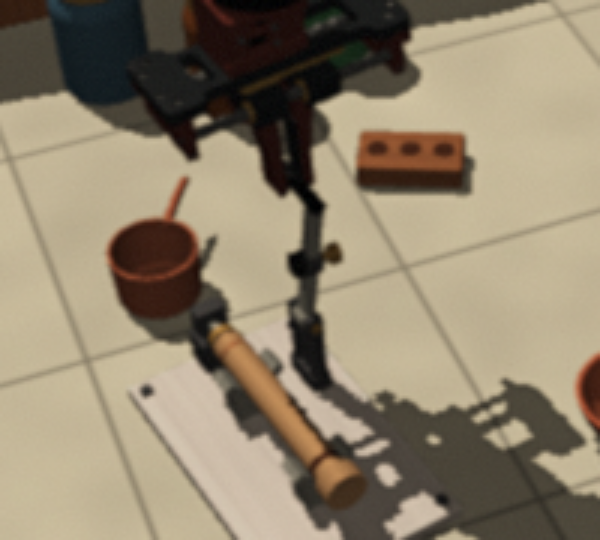

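>>> {"op": "play_rows", "data": {
  "moves": [
    [[-0.6, 0, 0, 0, 0, 0.2, 0], [-0.6, 0, 0, 0, 0, 0.1, 0], [-0.6, 0, 0, 0, 0, 0, 0]]
  ]
}}

```text
time_s: 22.65
tcp_pos: [526.4, 234.5, 352.1]
tcp_rot: [-3.125, -0.01, 0.171]
force: [1.9, -1.1, 1.5]
grip_width: 0.198
```

>>> {"op": "play_rows", "data": {
  "moves": [
    [[-0.6, 0.02, 0, -0.15, -0.18, 0.12, 0.05], [-0.6, 0, 0, -0.08, 0, 0, 0], [-0.6, 0, 0, 0, 0, 0, 0]]
  ]
}}

```text
time_s: 23.02
tcp_pos: [528.0, 235.2, 346.4]
tcp_rot: [-3.139, -0.0, 0.177]
force: [2.0, 0.8, 1.4]
grip_width: 0.2
```

>>> {"op": "play_rows", "data": {
  "moves": [
    [[-1, 0, 0, 0, 0, 0, 0], [-1, 0, 0, 0, 0, 0, 0]]
  ],
  "squeeze": 15
}}

```text
time_s: 23.28
tcp_pos: [529.0, 235.4, 346.6]
tcp_rot: [-3.139, -0.003, 0.177]
force: [2.0, -0.1, 3.0]
grip_width: 0.131
```

```bash
sed -i 's/zj=z0-172.5/zj=z0-170.2/' arc.py; python3 arc.py 527 235 346.4 .12 10
```

```text
q 1.676 r 100.8 yj 95.1
1.56 [-0.48 -0.08 -0.01]
1.44 [-0.47 -0.08 -0.04]
1.32 [-0.46 -0.08 -0.09]
1.2 [-0.45 -0.07 -0.15]
1.08 [-0.43 -0.07 -0.2 ]
0.96 [-0.4  -0.07 -0.25]
0.84 [-0.37 -0.06 -0.3 ]
0.72 [-0.33 -0.05 -0.34]
0.6 [-0.29 -0.05 -0.38]
0.48 [-0.24 -0.04 -0.41]
```

>>> {"op": "play_rows", "data": {
  "moves": [
    [[-1, -0.48, -0.08, 0, 0, 0.15, 0], [-1, -0.47, -0.08, -0.04, 0, 0.15, 0], [-1, -0.46, -0.08, -0.09, 0, 0.1, 0], [-1, -0.45, -0.08, -0.14, 0, 0.1, 0]]
  ]
}}

```text
time_s: 23.78
tcp_pos: [488.9, 226.5, 345.4]
tcp_rot: [-3.13, 0.015, 0.174]
force: [8.8, 0.7, 2.8]
grip_width: 0.134
```

```bash
python3 arc.py 488.9 226.5 345.4 .1 8
```

```text
q 1.292 r 103.2 yj 93.5
1.19 [-0.34 -0.05 -0.25]
1.09 [-0.36 -0.05 -0.17]
0.99 [-0.34 -0.05 -0.2 ]
0.89 [-0.32 -0.04 -0.24]
0.79 [-0.3  -0.04 -0.27]
0.69 [-0.27 -0.03 -0.29]
0.59 [-0.24 -0.03 -0.32]
0.49 [-0.21 -0.02 -0.34]
```

>>> {"op": "play_rows", "data": {
  "moves": [
    [[-1, -0.34, -0.05, -0.3, -0.1, -0.1, 0.03], [-1, -0.36, -0.06, -0.22, 0, -0.1, 0], [-1, -0.34, -0.06, -0.24, 0, 0, 0]]
  ]
}}

```text
time_s: 24.15
tcp_pos: [465.1, 222.6, 332.5]
tcp_rot: [-3.136, -0.012, 0.176]
force: [2.4, -1.9, 11.7]
grip_width: 0.132
```

```bash
python3 arc.py 465.1 222.6 332.5 .1 8
```

```text
q 1.024 r 101.0 yj 93.8
0.92 [-0.31 -0.04 -0.26]
0.82 [-0.3  -0.04 -0.26]
0.72 [-0.28 -0.04 -0.29]
0.62 [-0.25 -0.03 -0.31]
0.52 [-0.22 -0.02 -0.34]
0.42 [-0.18 -0.02 -0.36]
0.32 [-0.15 -0.01 -0.37]
0.22 [-0.11 -0.01 -0.38]
```

>>> {"op": "play_rows", "data": {
  "moves": [
    [[-1, -0.31, -0.05, -0.28, 0, 0.1, 0], [-1, -0.3, -0.05, -0.28, 0, 0.05, 0], [-1, -0.28, -0.05, -0.3, 0, 0.05, 0]]
  ]
}}

```text
time_s: 24.52
tcp_pos: [445.2, 217.9, 314.5]
tcp_rot: [-3.131, -0.005, 0.175]
force: [5.9, 0.3, 6.7]
grip_width: 0.128
```

```bash
python3 arc.py 445.2 217.9 314.5 .08 8
```

```text
q 0.753 r 99.9 yj 92.7
0.67 [-0.21 -0.02 -0.24]
0.59 [-0.19 -0.01 -0.26]
0.51 [-0.17 -0.01 -0.27]
0.43 [-0.15 -0.01 -0.28]
0.35 [-0.12 -0.   -0.3 ]
0.27 [-0.1  0.  -0.3]
0.19 [-0.08  0.01 -0.31]
0.11 [-0.05  0.01 -0.32]
```

>>> {"op": "play_rows", "data": {
  "moves": [
    [[-1, -0.2, -0.03, -0.25, -0.1, 0, 0], [-1, -0.18, -0.03, -0.26, 0, 0, 0], [-1, -0.16, -0.02, -0.27, 0, 0, 0], [-1, -0.14, -0.02, -0.2, 0, 0, 0], [-1, 0, 0, 0, 0, 0, 0]]
  ]
}}

```text
time_s: 25.15
tcp_pos: [428.9, 215.7, 292.5]
tcp_rot: [-3.136, -0.01, 0.176]
force: [4.3, 1.3, -6.0]
grip_width: 0.131
```

```bash
python3 - <<'E'
from h import *
s=arm.get_state(); print(s["time_s"],s["tcp_pos"],s["tcp_rot"],s["force"])
im,d=grab_frame("side"); save("s11",im); cv2.imwrite("pics/s11z.png",cv2.resize(im[120:300,180:380,::-1],None,fx=3,fy=3))
im,d=grab_frame("wrist"); save("w11",im)
E
python3 arc.py $(python3 -c "
from plant import arm
print(*arm.get_state()['tcp_pos'])") .04 8
```

```text
25.15 [428.881015   215.66820764 292.48075693] [-3.1361755  -0.01008126  0.1756316 ] [ 4.25914393  1.31632216 -6.04431241]
q 0.478 r 100.6 yj 93.5
0.44 [-0.05  0.01 -0.15]
0.4 [-0.07  0.   -0.15]
0.36 [-0.06  0.01 -0.15]
0.32 [-0.05  0.01 -0.15]
0.28 [-0.05  0.01 -0.15]
0.24 [-0.04  0.01 -0.15]
0.2 [-0.04  0.01 -0.16]
0.16 [-0.03  0.01 -0.16]
```

View pics/s11z.png

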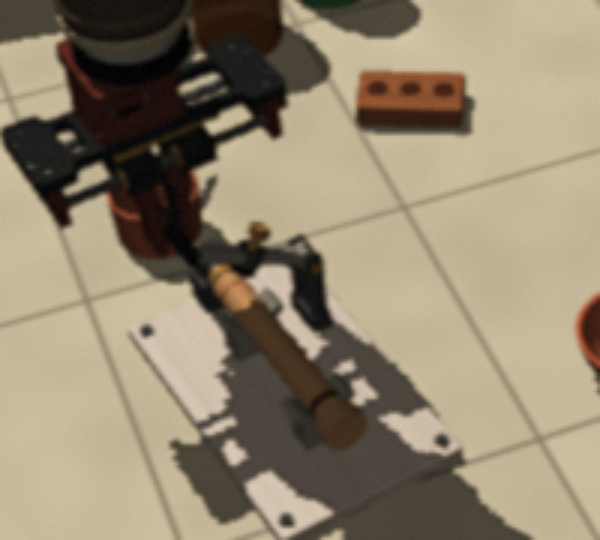

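View pics/w11.png

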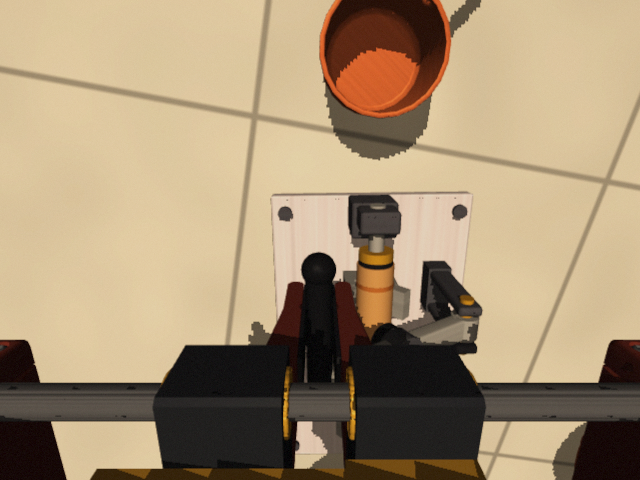

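>>> {"op": "play_rows", "data": {
  "moves": [
    [[-1, -0.06, 0, -0.15, 0, 0.05, 0], [-1, -0.07, 0, -0.15, 0, 0.05, 0], [-1, -0.06, 0, -0.15, 0, 0, 0]]
  ]
}}

```text
time_s: 25.62
tcp_pos: [425.6, 214.9, 282.8]
tcp_rot: [-3.135, -0.004, 0.175]
force: [-0.0, -1.2, 8.6]
grip_width: 0.129
```

>>> {"op": "play_rows", "data": {
  "moves": [
    [[-1, -0.03, 0, -0.1, 0, 0, 0]]
  ]
}}

```text
time_s: 25.75
tcp_pos: [424.9, 214.7, 280.7]
tcp_rot: [-3.134, -0.003, 0.175]
force: [0.9, -0.6, 7.9]
grip_width: 0.132
```

>>> {"op": "play_rows", "data": {
  "moves": [
    [[-1, -0.03, 0, -0.1, 0, 0, 0]]
  ]
}}

```text
time_s: 25.88
tcp_pos: [424.1, 214.5, 278.6]
tcp_rot: [-3.134, -0.003, 0.174]
force: [1.8, -0.5, 8.5]
grip_width: 0.132
```

>>> {"op": "play_rows", "data": {
  "moves": [
    [[-1, -0.03, 0, -0.1, 0, 0, 0]]
  ]
}}

```text
time_s: 26.0
tcp_pos: [423.5, 214.3, 276.6]
tcp_rot: [-3.134, -0.002, 0.174]
force: [1.8, -1.0, 9.0]
grip_width: 0.129
```

>>> {"op": "play_rows", "data": {
  "moves": [
    [[-1, -0.03, 0, -0.1, 0, 0, 0]]
  ]
}}

```text
time_s: 26.12
tcp_pos: [422.8, 214.2, 274.5]
tcp_rot: [-3.133, -0.002, 0.174]
force: [1.4, -1.1, 8.6]
grip_width: 0.131
```

>>> {"op": "play_rows", "data": {
  "moves": [
    [[-1, -0.03, 0, -0.1, 0, 0, 0]]
  ]
}}

```text
time_s: 26.25
tcp_pos: [422.2, 214.0, 272.5]
tcp_rot: [-3.133, -0.002, 0.174]
force: [1.1, -1.6, 8.5]
grip_width: 0.13
```

>>> {"op": "play_rows", "data": {
  "moves": [
    [[-1, -0.02, 0, -0.1, 0, 0, 0]]
  ]
}}

```text
time_s: 26.38
tcp_pos: [421.7, 213.8, 270.4]
tcp_rot: [-3.133, -0.002, 0.174]
force: [-0.2, 0.2, 8.7]
grip_width: 0.13
```

>>> {"op": "play_rows", "data": {
  "moves": [
    [[-1, -0.02, 0, -0.1, 0, 0, 0]]
  ]
}}

```text
time_s: 26.5
tcp_pos: [421.2, 213.7, 268.3]
tcp_rot: [-3.132, -0.001, 0.174]
force: [1.4, -1.0, 8.0]
grip_width: 0.129
```

>>> {"op": "play_rows", "data": {
  "moves": [
    [[-1, -0.02, 0, -0.1, 0, 0, 0]]
  ]
}}

```text
time_s: 26.62
tcp_pos: [420.8, 213.6, 266.2]
tcp_rot: [-3.132, -0.001, 0.174]
force: [1.7, -1.7, 8.2]
grip_width: 0.127
```

>>> {"op": "play_rows", "data": {
  "moves": [
    [[-1, -0.02, 0, -0.1, 0, 0, 0]]
  ]
}}

```text
time_s: 26.75
tcp_pos: [420.3, 213.4, 264.2]
tcp_rot: [-3.132, -0.001, 0.174]
force: [0.9, -1.0, 8.4]
grip_width: 0.132
```

>>> {"op": "play_rows", "data": {
  "moves": [
    [[-1, -0.02, 0, -0.1, 0, 0, 0]]
  ]
}}

```text
time_s: 26.88
tcp_pos: [419.9, 213.3, 262.1]
tcp_rot: [-3.131, -0.001, 0.174]
force: [1.8, -1.5, 8.3]
grip_width: 0.127
```

>>> {"op": "play_rows", "data": {
  "moves": [
    [[-1, -0.015, 0, -0.1, 0, 0, 0]]
  ]
}}

```text
time_s: 27.0
tcp_pos: [419.6, 213.2, 260.0]
tcp_rot: [-3.131, -0.0, 0.174]
force: [1.7, -0.9, 7.4]
grip_width: 0.136
```

>>> {"op": "play_rows", "data": {
  "moves": [
    [[-1, -0.015, 0, -0.1, 0, 0, 0]]
  ]
}}

```text
time_s: 27.12
tcp_pos: [419.3, 213.0, 257.9]
tcp_rot: [-3.131, 0.0, 0.173]
force: [1.1, -0.9, 8.6]
grip_width: 0.131
```

>>> {"op": "play_rows", "data": {
  "moves": [
    [[-1, -0.01, 0, -0.1, 0, 0, 0]]
  ]
}}

```text
time_s: 27.25
tcp_pos: [419.1, 212.9, 255.8]
tcp_rot: [-3.13, 0.001, 0.173]
force: [0.7, -1.2, 9.4]
grip_width: 0.132
```

>>> {"op": "play_rows", "data": {
  "moves": [
    [[-1, -0.01, 0, -0.1, 0, 0, 0]]
  ]
}}

```text
time_s: 27.38
tcp_pos: [418.9, 212.8, 253.7]
tcp_rot: [-3.13, 0.001, 0.173]
force: [0.8, -1.2, 8.8]
grip_width: 0.137
```

```bash
python3 - <<'E'
from h import *
s=arm.get_state(); print(s["time_s"],s["tcp_pos"],s["force"],s["moment"])
im,d=grab_frame("side"); save("s12",im); cv2.imwrite("pics/s12z.png",cv2.resize(im[170:260,220:320,::-1],None,fx=6,fy=6,interpolation=cv2.INTER_CUBIC))
E
```

```text
27.375 [418.86457806 212.79605881 253.71583152] [ 0.75818359 -1.17971958  8.77032975] [-0.25159571 -0.36616293  0.10284337]
```

View pics/s12z.png

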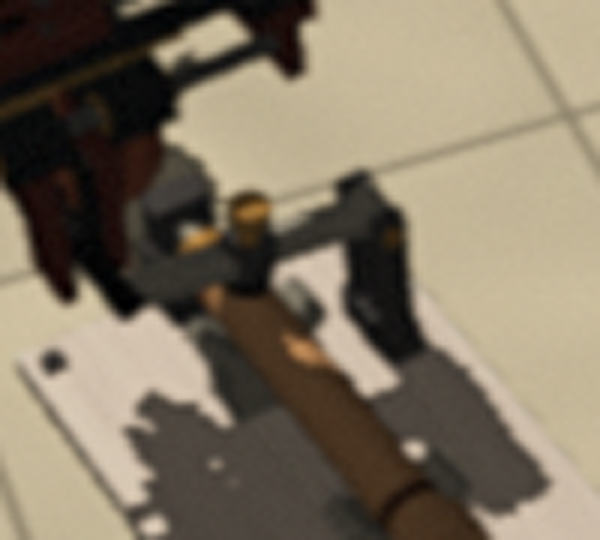

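>>> {"op": "play_rows", "data": {
  "moves": [
    [[-1, -0.01, 0, -0.1, 0, 0, 0]]
  ]
}}

```text
time_s: 27.55
tcp_pos: [418.6, 212.7, 251.5]
tcp_rot: [-3.129, 0.001, 0.173]
force: [0.9, -0.5, 8.1]
grip_width: 0.131
```

>>> {"op": "play_rows", "data": {
  "moves": [
    [[-1, -0.01, 0, -0.1, 0, 0, 0]]
  ]
}}

```text
time_s: 27.68
tcp_pos: [418.5, 212.6, 249.4]
tcp_rot: [-3.129, 0.001, 0.173]
force: [1.8, -0.3, 7.4]
grip_width: 0.133
```

>>> {"op": "play_rows", "data": {
  "moves": [
    [[-1, -0.01, 0, -0.1, 0, 0, 0]]
  ]
}}

```text
time_s: 27.8
tcp_pos: [418.4, 212.5, 247.3]
tcp_rot: [-3.129, 0.001, 0.173]
force: [1.4, -0.8, 7.7]
grip_width: 0.13
```

>>> {"op": "play_rows", "data": {
  "moves": [
    [[-1, -0.01, 0, -0.1, 0, 0, 0]]
  ]
}}

```text
time_s: 27.92
tcp_pos: [418.3, 212.4, 245.3]
tcp_rot: [-3.128, 0.002, 0.173]
force: [1.1, -1.3, 8.4]
grip_width: 0.132
```

>>> {"op": "play_rows", "data": {
  "moves": [
    [[-1, 0, 0, -0.1, 0, 0, 0]]
  ]
}}

```text
time_s: 28.05
tcp_pos: [418.3, 212.3, 243.2]
tcp_rot: [-3.128, 0.002, 0.173]
force: [0.7, -0.6, 8.5]
grip_width: 0.134
```

>>> {"op": "play_rows", "data": {
  "moves": [
    [[-1, 0, 0, -0.1, 0, 0, 0]]
  ]
}}

```text
time_s: 28.18
tcp_pos: [418.3, 212.3, 241.0]
tcp_rot: [-3.127, 0.002, 0.173]
force: [0.5, -0.0, 8.6]
grip_width: 0.128
```

```bash
python3 - <<'E'
from h import *
import pickle
im,d=grab_frame("side"); save("s13",im); np.save("s13.npy",d); cv2.imwrite("pics/s13z.png",cv2.resize(im[170:260,220:320,::-1],None,fx=6,fy=6,interpolation=cv2.INTER_CUBIC))
C=cam("wrist");im,d=grab_frame("wrist"); save("w13",im); np.save("w13.npy",d); pickle.dump(C,open("w13.pkl","wb"))
tcp=arm.get_state()["tcp_pos"]
v,u=np.mgrid[240:345,290:350]; P=unproj("w",u,v,d[v,u],C)
for r in range(0,100,8): print(240+r,P[r,30].round(1))
E
```

```text
240 [414.3 232.3  12.2]
248 [415.1 227.6  12.9]
256 [412.  245.3  77.6]
264 [412.3 243.5  82.2]
272 [412.7 240.9  84.2]
280 [413.3 237.8  84.8]
288 [413.9 234.1  84.2]
296 [414.6 230.5  84. ]
304 [415.1 227.3  84.7]
312 [415.9 223.   83.3]
320 [416.5 219.2  83. ]
328 [417.2 215.2  82.5]
336 [417.9 211.7  83. ]
```

View pics/s13z.png

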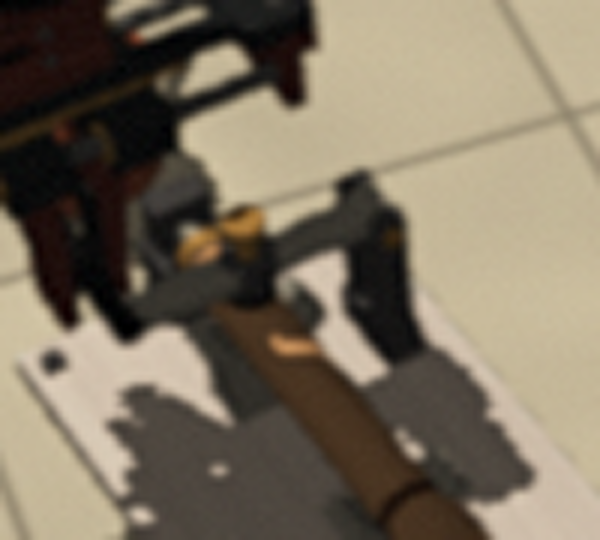

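View pics/w13.png

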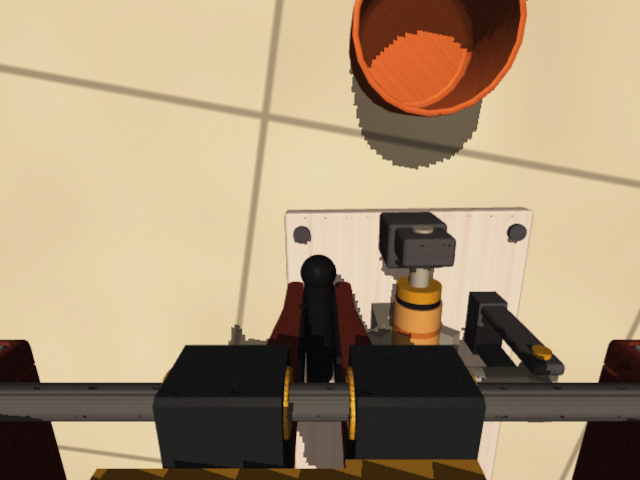

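>>> {"op": "play_rows", "data": {
  "moves": [
    [[-1, 0, 0, -0.1, 0, 0, 0]]
  ]
}}

```text
time_s: 28.4
tcp_pos: [418.4, 212.2, 238.8]
tcp_rot: [-3.127, 0.003, 0.173]
force: [0.6, -0.9, 8.7]
grip_width: 0.133
```

>>> {"op": "play_rows", "data": {
  "moves": [
    [[-1, 0, 0, -0.1, 0, 0, 0]]
  ]
}}

```text
time_s: 28.52
tcp_pos: [418.4, 212.2, 236.8]
tcp_rot: [-3.127, 0.003, 0.173]
force: [1.2, -1.0, 9.7]
grip_width: 0.136
```

>>> {"op": "play_rows", "data": {
  "moves": [
    [[-1, 0, 0, -0.1, 0, 0, 0]]
  ]
}}

```text
time_s: 28.65
tcp_pos: [418.6, 212.1, 234.8]
tcp_rot: [-3.126, 0.003, 0.172]
force: [1.1, -0.8, 10.1]
grip_width: 0.128
```

>>> {"op": "play_rows", "data": {
  "moves": [
    [[-1, 0, 0, -0.07, 0, 0, 0]]
  ]
}}

```text
time_s: 28.78
tcp_pos: [418.7, 212.0, 233.7]
tcp_rot: [-3.125, 0.003, 0.172]
force: [0.8, -1.4, 12.2]
grip_width: 0.132
```

```bash
python3 - <<'E'
from h import *
import pickle
s=arm.get_state(); print(s["force"],s["moment"])
C=cam("wrist");im,d=grab_frame("wrist"); save("w14",im); np.save("w14.npy",d)
print(arm.get_state()["force"])
v,u=np.mgrid[240:345,290:350]; P=unproj("w",u,v,d[v,u],C)
for r in range(16,100,8): print(240+r,P[r,30].round(1))
m=(v>285)&(v<343)&(u>312)&(u<326); print("bar top z",np.percentile(P[m][:,2],[50,90,98]))
d0=np.load("w13.npy"); P=unproj("w",u,v,d0[v,u],pickle.load(open("w13.pkl","rb"))); print("before",np.percentile(P[m][:,2],[50,90,98]))
im,d=grab_frame("side"); save("s14",im); np.save("s14.npy",d); cv2.imwrite("pics/s14z.png",cv2.resize(im[170:260,220:320,::-1],None,fx=6,fy=6,interpolation=cv2.INTER_CUBIC))
E
```

```text
[ 0.84997983 -1.35343698 12.17028009] [-0.36135551 -0.19717206  0.1096236 ]
[ 1.66565728 -1.19257608  9.63425971]
256 [412.2 245.3  70.3]
264 [412.4 243.8  75.7]
272 [412.9 241.1  77.3]
280 [413.4 238.1  78.3]
288 [414.1 233.9  76.5]
296 [414.7 230.7  77.1]
304 [415.4 226.7  76.2]
312 [416.  223.5  77. ]
320 [416.6 219.8  76.9]
328 [417.3 215.9  76.4]
336 [418.  211.8  75.9]
bar top z [76.46546583 77.24331788 77.65607636]
before [83.23421507 84.00946459 84.42838993]
```

View pics/s14z.png

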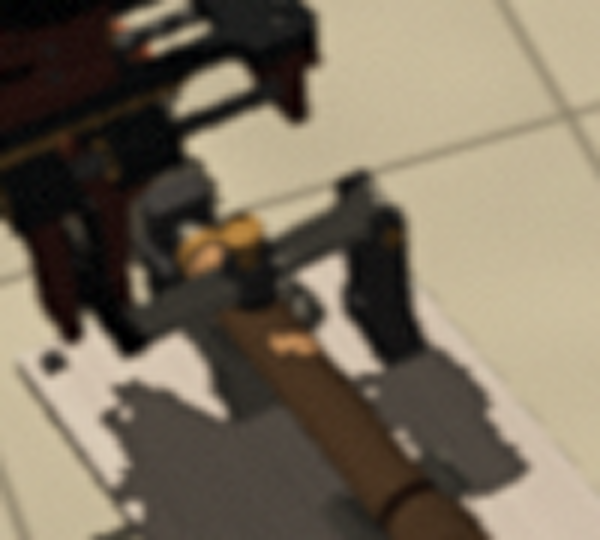

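The rising force puts pad contact at a tool height of about 238.5 mm. The handle has gone about 5 mm further, which is about 2.5 mm of pad and roughly 6 N. I'll open part way, clear of the peg, and lift off.

>>> {"op": "play_rows", "data": {
  "moves": [
    [[-0.4, 0, 0, 0, 0, 0, 0], [-0.4, 0, 0, 0, 0, 0, 0], [-0.4, 0, 0, 0, 0, 0, 0]]
  ]
}}

```text
time_s: 29.25
tcp_pos: [416.7, 211.5, 232.7]
tcp_rot: [-3.126, 0.01, 0.172]
force: [0.2, -1.2, 0.8]
grip_width: 0.296
```

>>> {"op": "play_rows", "data": {
  "moves": [
    [[-0.4, 0, 0, 0.1, 0, 0, 0], [-0.4, 0, 0, 0.2, 0, 0, 0], [-0.4, 0, 0, 0.4, 0, 0, 0], [-0.4, 0, 0, 0.6, 0, 0, 0], [-0.4, 0, 0, 1, 0, 0, 0], [-0.4, 0, 0, 1, 0, 0, 0], [-0.4, 0, 0, 1, 0, 0, 0], [-0.4, 0, 0, 1, 0, 0, 0], [-0.4, 0, -0.5, 1, 0, 0, 0], [-0.4, 0, 0, 0, 0, 0, 0]]
  ]
}}

```text
time_s: 30.5
tcp_pos: [416.2, 197.1, 402.2]
tcp_rot: [-3.124, 0.007, 0.171]
force: [0.5, -0.8, 0.5]
grip_width: 0.3
```

```bash
python3 - <<'E'
from h import *
import pickle
s=arm.get_state(); print(s["time_s"],s["tcp_pos"],s["force"])
C=cam("wrist");im,d=grab_frame("wrist"); save("w15",im); np.save("w15.npy",d); pickle.dump(C,open("w15.pkl","wb"))
im,d=grab_frame("side"); save("s15",im)
E
```

```text
30.5 [416.1545759  197.14351601 402.20103993] [ 0.48052028 -0.79961216  0.47656984]
```

View pics/w15.png

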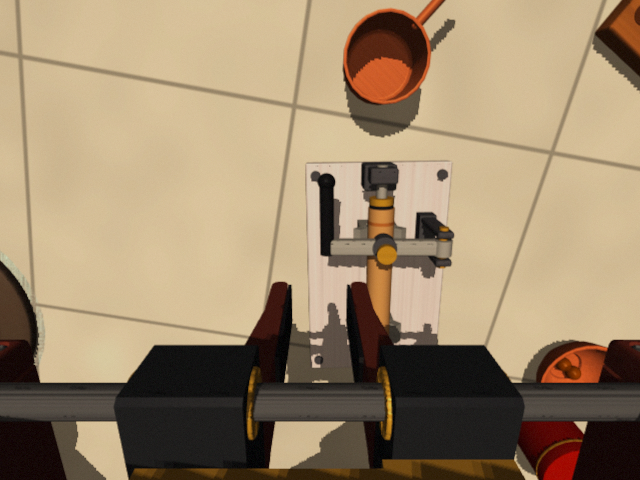

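View pics/s15.png

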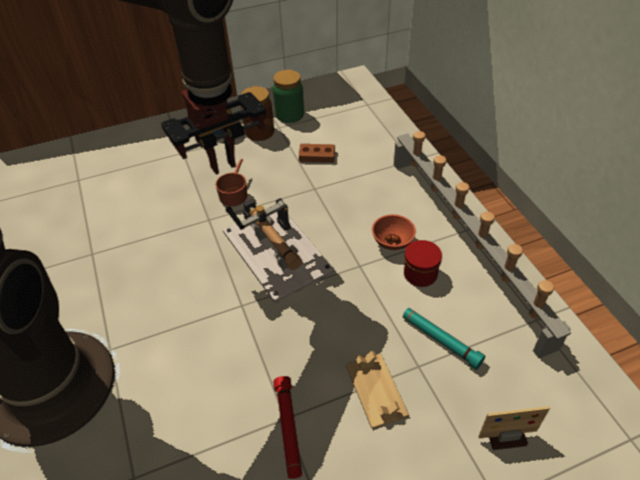

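```bash
python3 - <<'E'
from h import *
import pickle; C=pickle.load(open("w15.pkl","rb")); d=np.load("w15.npy"); im=cv2.imread("pics/w15.png")
v,u=np.mgrid[150:300,300:470]; P=toJ(unproj("w",u,v,d[v,u],C),np.array([482.4,141.5]),.178)
m=(P[...,2]>66)&(abs(P[...,1]-51)<6)
for x in range(-55,65,8):
    k=m&(abs(P[...,0]-x)<2)
    if k.any(): print(x,k.sum(),np.median(P[k][:,2]).round(1))
k=(P[...,2]>60)&(abs(P[...,0]+50)<8)&(P[...,1]>65)&(P[...,1]<100); print("handle top",np.percentile(P[k][:,2],[50,90,98]),np.percentile(P[k][:,0],[1,99]))
cv2.imwrite("pics/w15z.png",cv2.resize(im[150:290,300:470],None,fx=4,fy=4,interpolation=cv2.INTER_CUBIC))
E
```

```text
-55 57 75.8
-47 69 75.9
-39 71 76.3
-31 60 76.7
-23 63 77.1
-15 68 77.7
-7 98 95.4
1 81 96.1
9 55 79.2
17 62 79.7
25 62 80.0
33 61 80.3
41 71 81.1
49 62 84.2
57 6 80.4
handle top [ 75.94039192 225.95681421 234.31334306] [-57.23227917 -42.14235894]
```

View pics/w15z.png

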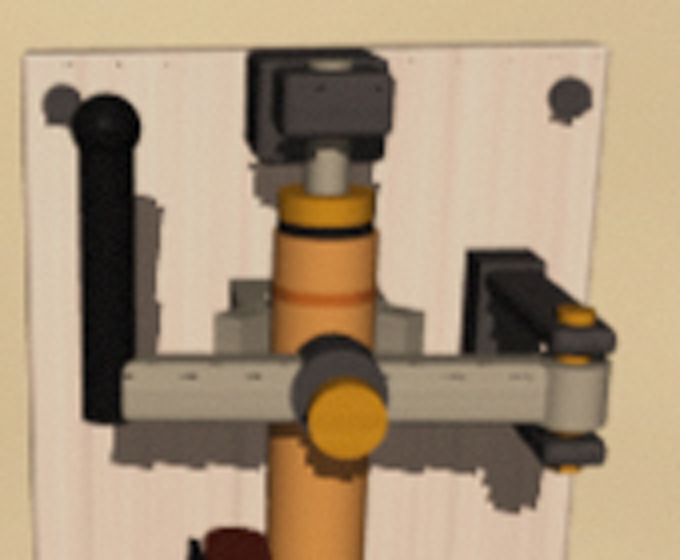

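```bash
python3 - <<'E'
from plant import arm
print(arm.job_done())
E
```

```text
the job is handed in; nothing more can be done
None
```

The job is handed in at about 30.6 s. The peg lies in both V-blocks with its foot against the stop, and the strap is closed on it and let go.

- **Peg:** I took it from the rest, lowered it with the foot about 10 mm short of the stop, and let it settle. I then slid it up slowly with the strap open and pressed at about 3 to 5 N. The last close picture before I let go showed no gap at the rubber face, and the picture after clamping still shows none.
- **Strap:** I swung it over by the handle and pressed down in steps of about 2 mm. The force at the handle stayed flat at about 8.4 N, then began to rise. From there I went about 5 mm further, which is about 2.5 mm of pad and roughly 6 N. The strap stays at about -0.06 rad with nothing touching it.
- **Least certain:** the pad force. The rise was small against the force noise, so the real value could be anywhere from about 4 to 9 N.
- **Slip during the swing:** with the strap nearly upright, the fingers crept up the handle. Pushing them back down against the held strap briefly read about 29 N at the wrist, so I loosened the grip, lowered and gripped again.
- **Other things on the shelf:** the last side view shows them where they started; I checked this by eye only.

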